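Set rinsed hose plugs out to dry

TASK

The rinsed hose plugs have been tipped into the drying tray in a heap: spread them out in a single layer inside the tray, with at least a centimetre of air between neighbours and some in every quarter of the tray, and put the empty rinse cup that lies on its side mouth down over the free drying post, right down until it rests on the post's top. Only when both are done, throw the blower switch fully over to on, away from the robot; leave the other cup and the stock standing where they are.

Things in the scene. Friction and masses are not known exactly. Their poses are not given: they have to be found in the camera images.
- tray: fixed open aluminium drying tray, 232 (its x) x 292 (its y) x 22 mm high, walls and floor 5 mm thick; origin at the centre of its underside, z up, so the inner floor is at z = 5 mm and the inside spans +-111 mm in x and +-141 mm in y; its quarters are divided by its own x and y axes
- plug0_mid (a point): centre of hose plug 0: a short round aluminium plug with a black rubber band, 30 mm diameter, 24 mm high, about 42 g
- plug1_mid (a point): centre of hose plug 1: a short round aluminium plug with a black rubber band, 30 mm diameter, 24 mm high, about 42 g
- plug2_mid (a point): centre of hose plug 2: a short round aluminium plug with a black rubber band, 30 mm diameter, 24 mm high, about 42 g
- plug3_mid (a point): centre of hose plug 3: a short round aluminium plug with a black rubber band, 30 mm diameter, 24 mm high, about 42 g
- plug4_mid (a point): centre of hose plug 4: a short round aluminium plug with a black rubber band, 30 mm diameter, 24 mm high, about 42 g
- plug5_mid (a point): centre of hose plug 5: a short round aluminium plug with a black rubber band, 30 mm diameter, 24 mm high, about 42 g (may be absent)
- plug6_mid (a point): centre of hose plug 6: a short round aluminium plug with a black rubber band, 30 mm diameter, 24 mm high, about 42 g (may be absent)
- plug7_mid (a point): centre of hose plug 7: a short round aluminium plug with a black rubber band, 30 mm diameter, 24 mm high, about 42 g (may be absent)
- plug8_mid (a point): centre of hose plug 8: a short round aluminium plug with a black rubber band, 30 mm diameter, 24 mm high, about 42 g (may be absent)
- plug9_mid (a point): centre of hose plug 9: a short round aluminium plug with a black rubber band, 30 mm diameter, 24 mm high, about 42 g (may be absent)
- cup: loose rinse cup to be hung up: square steel tube closed at one end, 56 x 56 mm outside, 85 mm long, walls and bottom 3 mm, with a 10 mm black edge round the open mouth, about 120 g. It starts lying on one of its flat sides. Origin mid-length on that side; x axis along the cup towards the mouth (at x = +42.5 mm; outer bottom at -42.5 mm), z up as it lies, long axis at z = 28 mm
- cup_mid (a point): centre of that cup (middle of its length, on its long axis); axes as cup
- cup_floor (a point): centre of the inside of that cup's bottom; it touches the post's tip when the cup hangs
- post_free_tip (a point): centre of the top of the free fixed drying post: upright white post 32 mm diameter, 108 mm high, the top 12 mm narrowing to a flat 22 mm across, on a black foot of 90 mm diameter, 8 mm high
- post_taken_tip (a point): the same for the other post, on which another cup of the same size already hangs
- hung_cup: the cup that already hangs mouth down on the other post; origin at the centre of its mouth, z up, its closed end at z = 85 mm; leave it alone
- switch (a joint): blower switch lever: 0 = off, leaning towards the robot; 1.0 rad = on, leaning away; stays where it is left
- switch_tip (a point): tip of that black lever, 80 mm long; x axis of the lever points along its way from off to on when upright
- switch_foot (a point): centre of the underside of the fixed grey switch block; its x axis is the horizontal direction from off to on
- nozzle: standing aluminium hose nozzle, flange 92 mm diameter, 180 mm tall; origin under its flange; leave alone
- cap: grey hose cap lying on the table, 104 mm diameter, 44 mm high; origin under it; leave alone

How it is judged:
On the way, in this order (a step that is already met when the one before it is completed fails the run):
1. the plugs lie spread in one layer in the tray and the cup hangs on the free post (z of plug0_mid in the frame of tray between 0 and 0.026 m and x of plug0_mid in the frame of tray between -0.113 and 0.113 m and y of plug0_mid in the frame of tray between -0.143 and 0.143 m and z of plug1_mid in the frame of tray between 0 and 0.026 m and x of plug1_mid in the frame of tray between -0.113 and 0.113 m and y of plug1_mid in the frame of tray between -0.143 and 0.143 m and z of plug2_mid in the frame of tray between 0 and 0.026 m and x of plug2_mid in the frame of tray between -0.113 and 0.113 m and y of plug2_mid in the frame of tray between -0.143 and 0.143 m and z of plug3_mid in the frame of tray between 0 and 0.026 m and x of plug3_mid in the frame of tray between -0.113 and 0.113 m and y of plug3_mid in the frame of tray between -0.143 and 0.143 m and z of plug4_mid in the frame of tray between 0 and 0.026 m and x of plug4_mid in the frame of tray between -0.113 and 0.113 m and y of plug4_mid in the frame of tray between -0.143 and 0.143 m and z of plug5_mid in the frame of tray between 0 and 0.026 m and x of plug5_mid in the frame of tray between -0.113 and 0.113 m and y of plug5_mid in the frame of tray between -0.143 and 0.143 m and z of plug6_mid in the frame of tray between 0 and 0.026 m and x of plug6_mid in the frame of tray between -0.113 and 0.113 m and y of plug6_mid in the frame of tray between -0.143 and 0.143 m and z of plug7_mid in the frame of tray between 0 and 0.026 m and x of plug7_mid in the frame of tray between -0.113 and 0.113 m and y of plug7_mid in the frame of tray between -0.143 and 0.143 m and z of plug8_mid in the frame of tray between 0 and 0.026 m and x of plug8_mid in the frame of tray between -0.113 and 0.113 m and y of plug8_mid in the frame of tray between -0.143 and 0.143 m and z of plug9_mid in the frame of tray between 0 and 0.026 m and x of plug9_mid in the frame of tray between -0.113 and 0.113 m and y of plug9_mid in the frame of tray between -0.143 and 0.143 m and horizontal distance between each of plug1_mid, plug2_mid, plug3_mid, plug4_mid, plug5_mid, plug6_mid, plug7_mid, plug8_mid, plug9_mid and plug0_mid above 0.039 m and horizontal distance between each of plug2_mid, plug3_mid, plug4_mid, plug5_mid, plug6_mid, plug7_mid, plug8_mid, plug9_mid and plug1_mid above 0.039 m and horizontal distance between each of plug3_mid, plug4_mid, plug5_mid, plug6_mid, plug7_mid, plug8_mid, plug9_mid and plug2_mid above 0.039 m and horizontal distance between each of plug4_mid, plug5_mid, plug6_mid, plug7_mid, plug8_mid, plug9_mid and plug3_mid above 0.039 m and horizontal distance between each of plug5_mid, plug6_mid, plug7_mid, plug8_mid, plug9_mid and plug4_mid above 0.039 m and horizontal distance between each of plug6_mid, plug7_mid, plug8_mid, plug9_mid and plug5_mid above 0.039 m and horizontal distance between each of plug7_mid, plug8_mid, plug9_mid and plug6_mid above 0.039 m and horizontal distance between each of plug8_mid, plug9_mid and plug7_mid above 0.039 m and horizontal distance between plug9_mid and plug8_mid above 0.039 m and ((x of plug0_mid in the frame of tray below 0 m and y of plug0_mid in the frame of tray below 0 m) or (x of plug1_mid in the frame of tray below 0 m and y of plug1_mid in the frame of tray below 0 m) or (x of plug2_mid in the frame of tray below 0 m and y of plug2_mid in the frame of tray below 0 m) or (x of plug3_mid in the frame of tray below 0 m and y of plug3_mid in the frame of tray below 0 m) or (x of plug4_mid in the frame of tray below 0 m and y of plug4_mid in the frame of tray below 0 m) or (x of plug5_mid in the frame of tray below 0 m and y of plug5_mid in the frame of tray below 0 m) or (x of plug6_mid in the frame of tray below 0 m and y of plug6_mid in the frame of tray below 0 m) or (x of plug7_mid in the frame of tray below 0 m and y of plug7_mid in the frame of tray below 0 m) or (x of plug8_mid in the frame of tray below 0 m and y of plug8_mid in the frame of tray below 0 m) or (x of plug9_mid in the frame of tray below 0 m and y of plug9_mid in the frame of tray below 0 m)) and ((x of plug0_mid in the frame of tray below 0 m and y of plug0_mid in the frame of tray above 0 m) or (x of plug1_mid in the frame of tray below 0 m and y of plug1_mid in the frame of tray above 0 m) or (x of plug2_mid in the frame of tray below 0 m and y of plug2_mid in the frame of tray above 0 m) or (x of plug3_mid in the frame of tray below 0 m and y of plug3_mid in the frame of tray above 0 m) or (x of plug4_mid in the frame of tray below 0 m and y of plug4_mid in the frame of tray above 0 m) or (x of plug5_mid in the frame of tray below 0 m and y of plug5_mid in the frame of tray above 0 m) or (x of plug6_mid in the frame of tray below 0 m and y of plug6_mid in the frame of tray above 0 m) or (x of plug7_mid in the frame of tray below 0 m and y of plug7_mid in the frame of tray above 0 m) or (x of plug8_mid in the frame of tray below 0 m and y of plug8_mid in the frame of tray above 0 m) or (x of plug9_mid in the frame of tray below 0 m and y of plug9_mid in the frame of tray above 0 m)) and ((x of plug0_mid in the frame of tray above 0 m and y of plug0_mid in the frame of tray below 0 m) or (x of plug1_mid in the frame of tray above 0 m and y of plug1_mid in the frame of tray below 0 m) or (x of plug2_mid in the frame of tray above 0 m and y of plug2_mid in the frame of tray below 0 m) or (x of plug3_mid in the frame of tray above 0 m and y of plug3_mid in the frame of tray below 0 m) or (x of plug4_mid in the frame of tray above 0 m and y of plug4_mid in the frame of tray below 0 m) or (x of plug5_mid in the frame of tray above 0 m and y of plug5_mid in the frame of tray below 0 m) or (x of plug6_mid in the frame of tray above 0 m and y of plug6_mid in the frame of tray below 0 m) or (x of plug7_mid in the frame of tray above 0 m and y of plug7_mid in the frame of tray below 0 m) or (x of plug8_mid in the frame of tray above 0 m and y of plug8_mid in the frame of tray below 0 m) or (x of plug9_mid in the frame of tray above 0 m and y of plug9_mid in the frame of tray below 0 m)) and ((x of plug0_mid in the frame of tray above 0 m and y of plug0_mid in the frame of tray above 0 m) or (x of plug1_mid in the frame of tray above 0 m and y of plug1_mid in the frame of tray above 0 m) or (x of plug2_mid in the frame of tray above 0 m and y of plug2_mid in the frame of tray above 0 m) or (x of plug3_mid in the frame of tray above 0 m and y of plug3_mid in the frame of tray above 0 m) or (x of plug4_mid in the frame of tray above 0 m and y of plug4_mid in the frame of tray above 0 m) or (x of plug5_mid in the frame of tray above 0 m and y of plug5_mid in the frame of tray above 0 m) or (x of plug6_mid in the frame of tray above 0 m and y of plug6_mid in the frame of tray above 0 m) or (x of plug7_mid in the frame of tray above 0 m and y of plug7_mid in the frame of tray above 0 m) or (x of plug8_mid in the frame of tray above 0 m and y of plug8_mid in the frame of tray above 0 m) or (x of plug9_mid in the frame of tray above 0 m and y of plug9_mid in the frame of tray above 0 m)) and distance between cup_floor and post_free_tip below 0.015 m and angle between cup's own x axis and vertical above 2.97 rad and linear speed of cup below 0.03 m/s), for 0.2 s.
2. the blower is switched on (value of joint switch above 0.8 rad), for 0.2 s.
At the end, for the whole second after the job is handed in: every plug rests on the tray's floor (centre under 26 mm above its underside), centres 39 mm or more apart, one or more in each quarter; the cup hangs mouth down on the free post, upright within 10 degrees, inner bottom within 15 mm of the tip; switch past 0.8 rad; all at rest (all of step 1 and linear speed of each of plug0, plug1, plug2, plug3, plug4, plug5, plug6, plug7, plug8, plug9 below 0.03 m/s and value of joint switch above 0.8 rad); the robot touches nothing.
It fails at once if the hung cup is knocked or moved (distance of hung_cup from where it was at the start of the episode above 0.025 m).
It fails at once if the standing nozzle is knocked or moved (distance of nozzle from where it was at the start of the episode above 0.025 m).
It fails at once if the hose cap is moved (distance of cap from where it was at the start of the episode above 0.025 m).
Of plug5, plug6, plug7, plug8, plug9 only 2 to 5 are there at a start; the rules pass over those that are not, and their reading is None.
At some moment in a run one of plug0, plug1, plug2, plug3, plug4, plug5, plug6, plug7, plug8, plug9 may be knocked a few centimetres aside while the robot is not near it.
It also fails if it takes over 210 s, if anything falls off the work surface, if the arm or the gripper's body presses on something with over 40 N, if the wrist force passes 120 N, or if a joint passes its speed limit or range.

ROBOT

A 7-joint arm with a two-finger parallel gripper is mounted at the origin on the work surface. World frame = base frame: x ahead of the robot, y to its left, z up, the work surface at z = 0. Lengths are in m, angles in rad, forces in N, time in s.
With the tool pointing down it reaches from about 0.425 to 0.875 m from the base axis. Payload 4.7 kg.
Tool frame: the origin (TCP) lies between the finger pads; the fingertips stand 14 mm ahead of it and the grasp point (between the pads) lies 5 mm behind it (arm.tip_extent is the distance from the TCP to the fingertips, in m); z points along the fingers, y is the line along which they close (so a half turn about z gives the same grasp; the last joint's range is limited). The gripper opens to 85 mm and grips with 20 to 120 N. Pads are 22 mm wide; open, the fingers measure 114 mm over their backs; the gripper's body (76 mm by 85 mm) begins 54 mm behind the grasp point. The pads swing forward as they close: fully open they stand 13 mm farther back than shut.
Start: joints at [1.129, 0.321, -0.07, 1.45, 0.023, 1.371, -0.057], TCP at [0.286, -0.584, 0.245] pointing down, gripper open.
Joint ranges: [-2.86, 2.86], [-0.3, 2.09], [-1.38, 1.24], [0.06, 2.45], [-1.56, 4.7], [0.09, 2.05], [-2.69, 2.69]. Speed limits (rad/s): [2.57, 2.57, 3.14, 3.14, 3.14, 3.14, 3.14].

INTERFACE

Orientations are given as a rotation vector (axis times angle).
In Python, from workcell import arm gives the robot as it stands. The module is installed in compiled form; this text tells all that it offers.
- The arm moves only by the tool move_arm, never from a script. Its argument "series" is a list of rows, each a list of 7 numbers: the shift along the tool's x, y, z each as a share of 250 mm, from -1 to 1, then the turn, a rotation vector about the tool's x, y, z each as a share of pi rad, from -1 to 1, then the opening, from 0 (shut) to 1 (fully open). In form: [[tx, ty, tz, rx, ry, rz, fingers], ...]. A call has 1 to 8 rows; each row is the pose to reach, as a shift and turn from the pose commanded when the call began, along the tool's axes at that moment, turning the shorter way round; what a row does not reach only later rows make up. A row lasts 1/8 s, in which the tool goes at most 62.5 mm and 10.7 degrees, less where a joint would pass 70% of its speed; a pose out of reach is approached as far as the arm can. A call with a number of a shift or a turn outside -1 to 1 is refused whole. A call with a gripper value outside its range is refused whole. The fingers move at their own pace and stop on an object; "force" is the grip in N (left out, the last holds). Time passes only in rows, so rows that repeat a pose let the fingers close. It gives the time, the measured TCP pose, the force, the opening and the grip force at its end, in the units of the state.
- arm.sense(): the state, without advancing time (a new reading comes with each control period).
- arm.snapshot(name): name is "side" or "top" or "wrist"; returns a dict with "pixels" (420x560x3 uint8, red, green, blue), "intrinsics" (3x3 intrinsics, pixels), "T" (4x4, takes a point from camera to world coordinates). Camera axes: x right, y down, z forward; pixel columns grow to the right and rows downward; lengths in m; the calibration is good to about 2 mm. A picture is of the moment at which its call begins. There is no depth.
- arm.sign_off(): hands the job in; it is judged then, once.
Trained networks look in a picture, given as the dict that the camera call returned (one of the last four; its "shot" number tells which), for a name from the list of things; names that differ only in an ending like _2 or _b are one class to them, and where a whole thing is asked for, a point or a joint stands for the part that bears it (a point fixed in the world has none). Each returns a list of dicts, best first, with "score" (0 to 1); they miss things now and then, are a little off and sometimes report something else, mostly with a low value. They report only what shows in the picture. A call takes as long as a camera call.
- arm.recognise(picture, name): "location" ([x, y, z] in m, in world coordinates, good to about 4 mm: the middle of the surface that is visible of it).
- arm.outline_of(picture, name): "region" (420x560 bool, what is visible of it).
The state is a dict: "t": time; "joints": joint angles; "qd": joint speeds; "joint_efforts": joint torques, N m; "tool_pos": TCP position; "orientation": TCP orientation; "force": force on the tool from outside, world axes, zero at the start; "moment": the same for the moment, N m; "finger_gap": finger opening in m; "finger_force": force on a finger pad.
Only numpy, scipy, OpenCV 4.12 (cv2) and the standard library are available. Lean on these libraries where they do the work, as an engineer would, in place of code of your own. Each camera call takes 0.05 s, during which the arm holds its last target. There are 200 camera calls.

## Working session

There is one attempt and no reset: what is moved stays moved. The work goes in short steps, Python scripts to look and compute and a tool call to move; the robot and the scene stay as the last step left them, time stands still between calls to the robot, and variables do not carry over. Pictures are saved under pics/ and viewed, at most 14 in all, crops included, and the job is handed in when it is done.

Besides the shell and the picture viewer there is one more tool, called after "Request:" as name([rows], argument=value, ...), one row to a line, values as JSON. move_arm: Moves the arm, as the interface text tells. Its arguments: {"type":"object","properties":{"series":{"type":"array","items":{"type":"array","items":{"type":"number"}}},"force":{"type":"number"}},"required":["series"]}

```bash
mkdir -p pics
cat > h.py <<'E'
import numpy as np, cv2
from workcell import arm
from scipy.spatial.transform import Rotation as R
def save(p,n): cv2.imwrite('pics/'+n+'.png', p["pixels"][:,:,::-1])
def proj(p,X):
    T=np.array(p["T"]); c=T[:3,:3].T@(np.array(X)-T[:3,3]); u=np.array(p["intrinsics"])@c; return u[:2]/u[2]
def ray(p,uv):
    T=np.array(p["T"]); d=T[:3,:3]@np.linalg.inv(p["intrinsics"])@np.array([uv[0],uv[1],1.]); return T[:3,3],d
def onz(p,uv,z):
    o,d=ray(p,uv); return o+d*(z-o[2])/d[2]
def tri(l):
    A=np.zeros((3,3));b=np.zeros(3)
    for p,uv in l:
        o,d=ray(p,uv);d=d/np.linalg.norm(d);M=np.eye(3)-np.outer(d,d);A+=M;b+=M@o
    return np.linalg.solve(A,b)
E
python3 - <<'E'
from h import *
np.set_printoptions(precision=3,suppress=True)
s=arm.sense();print(s)
a=arm.snapshot("top");b=arm.snapshot("side")
save(a,'top0');save(b,'side0')
for n,p in(("top",a),("side",b)):
  print(np.array(p["T"]),p["intrinsics"])
  for k in["tray","plug0_mid","cup","cup_mid","post_free_tip","post_taken_tip","hung_cup","switch_tip","switch_foot","nozzle","cap"]:
    print(n,k,[(np.round(r["location"],3).tolist(),round(r["score"],2)) for r in arm.recognise(p,k)][:14])
E
```

```text
{'t': 0.0, 'joints': array([ 1.129,  0.322, -0.07 ,  1.452,  0.023,  1.371, -0.057]), 'qd': array([-0.001, -0.   ,  0.   , -0.001,  0.   , -0.   ,  0.001]), 'joint_efforts': array([  0.   , -49.358,  -0.382, -31.433,   0.013,   0.012,  -0.   ]), 'tool_pos': array([ 0.286, -0.583,  0.244]), 'orientation': array([-3.059, -0.709,  0.001]), 'force': array([ 0.832,  0.06 , -0.719]), 'moment': array([0.   , 0.069, 0.025]), 'finger_force': 0.0, 'finger_gap': 0.08558830484874135}
[[-0.01  -0.984  0.18   0.411]
 [-1.     0.012  0.011 -0.009]
 [-0.013 -0.18  -0.984  1.29 ]
 [ 0.     0.     0.     1.   ]] [[475.838   0.    273.299]
 [  0.    475.838 210.448]
 [  0.      0.      1.   ]]
top tray [([0.544, 0.017, 0.006], 0.82), ([0.504, -0.412, 0.108], 0.48)]
top plug0_mid []
top cup [([0.443, 0.34, 0.056], 0.96), ([0.527, 0.058, 0.029], 0.36)]
top cup_mid [([0.442, 0.344, 0.053], 0.59)]
top post_free_tip [([0.506, -0.266, 0.011], 0.8)]
top post_taken_tip [([0.489, -0.395, 0.007], 0.8), ([0.773, -0.103, 0.012], 0.56), ([0.61, 0.261, 0.101], 0.33)]
top hung_cup [([0.508, -0.407, 0.108], 0.68)]
top
[... 340 characters left out ...]
03  0.788 -0.708]
 [-0.023 -0.792 -0.61   0.658]
 [ 0.     0.     0.     1.   ]] [[384.5     0.    273.294]
 [  0.    384.5   212.166]
 [  0.      0.      1.   ]]
side tray [([0.539, -0.02, 0.004], 0.72)]
side plug0_mid [([0.598, -0.001, 0.03], 0.5)]
side cup [([0.451, 0.343, 0.037], 0.63)]
side cup_mid [([0.447, 0.339, 0.042], 0.59)]
side post_free_tip [([0.513, -0.284, 0.006], 0.89)]
side post_taken_tip [([0.545, -0.41, 0.01], 0.61)]
side hung_cup [([0.508, -0.424, 0.108], 0.77)]
side switch_tip [([0.615, 0.257, 0.084], 0.49), ([0.54, -0.021, 0.009], 0.18)]
side switch_foot [([0.63, 0.252, 0.026], 0.86)]
side nozzle [([0.778, -0.118, 0.026], 0.57)]
side cap [([0.713, -0.257, 0.034], 0.92)]
```

View pics/top0.png

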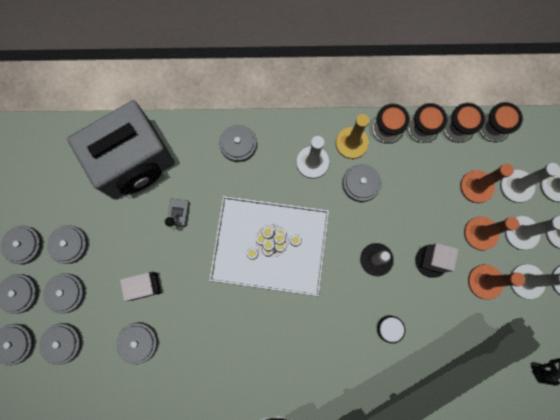

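View pics/side0.png

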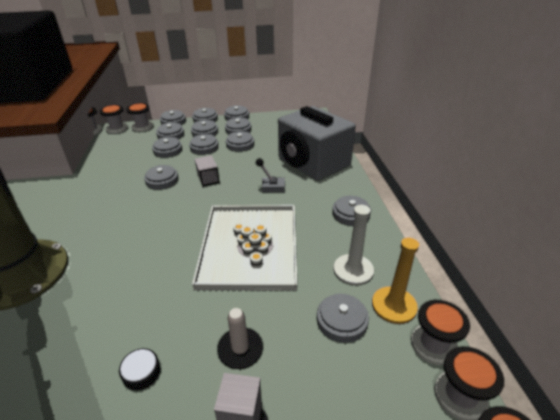

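The top view shows the tray at about (270,245) with a small heap at (270,240), the cup lying at (140,286) with its mouth to the right, the free post tip at (384,257), the hung cup at (440,258) and the switch at (178,212). The side view agrees. I'll move over the tray for wrist pictures.

Request:
move_arm([
  [0.2, -0.17, -0.05, 0, 0, 0, 1],
  [0.4, -0.34, -0.1, 0, 0, 0, 1],
  [0.6, -0.5, -0.15, 0, 0, 0, 1],
  [0.8, -0.68, -0.2, 0, 0, 0, 1],
  [0.97, -0.825, -0.2, 0, 0, 0, 1],
  [0.97, -0.825, -0.2, 0, 0, 0, 1],
  [0.97, -0.825, -0.2, 0, 0, 0, 1],
])

```text
t: 2.08
tool_pos: [0.4132, -0.2915, 0.2956]
orientation: [3.059, 0.712, -0.0]
force: [-1.2, -0.8, -0.2]
finger_gap: 0.0854
finger_force: 0.0
```

Request:
move_arm([
  [0.2, -0.17, -0.05, 0, 0, 0, 1],
  [0.4, -0.34, -0.1, 0, 0, 0, 1],
  [0.6, -0.5, -0.15, 0, 0, 0, 1],
  [0.8, -0.68, -0.2, 0, 0, 0, 1],
  [0.8, -0.825, -0.2, 0, 0, 0, 1],
  [0.8, -0.825, -0.2, 0, 0, 0, 1],
  [0.8, -0.825, -0.2, 0, 0, 0, 1],
])

```text
t: 2.95
tool_pos: [0.502, -0.0213, 0.345]
orientation: [3.061, 0.704, -0.001]
force: [-0.4, -1.6, -0.1]
finger_gap: 0.0855
finger_force: 0.0
```

```bash
cat >> h.py <<'E'
def find(p,k,n=14,th=.3): return [(np.round(r["location"],3).tolist(),round(r["score"],2)) for r in arm.recognise(p,k) if r["score"]>th][:n]
np.set_printoptions(precision=3,suppress=True)
E
python3 - <<'E'
from h import *
s=arm.sense();print(s['t'],s['tool_pos'],s['orientation'],s['joints'])
a=arm.snapshot("wrist");save(a,'w1');print(np.array(a["T"]),a["intrinsics"])
for k in["tray","plug0_mid"]: print(k,find(a,k,th=0.1))
E
```

```text
2.95 [ 0.502 -0.021  0.345] [ 3.061  0.704 -0.001] [ 0.564 -0.005 -0.568  1.627 -0.002  1.52  -1.122]
[[ 0.437 -0.862 -0.256  0.567]
 [-0.9   -0.419 -0.125  0.01 ]
 [ 0.     0.285 -0.959  0.473]
 [ 0.     0.     0.     1.   ]] [[335.272   0.    280.095]
 [  0.    335.272 211.709]
 [  0.      0.      1.   ]]
tray [([0.556, 0.028, 0.007], 0.94)]
plug0_mid [([0.599, 0.008, 0.029], 0.47), ([0.507, -0.396, 0.077], 0.46)]
```

View pics/w1.png

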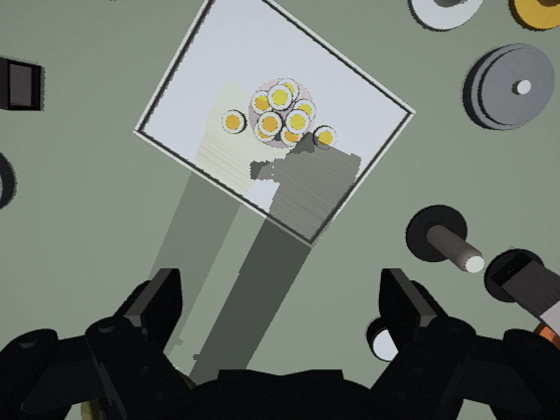

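The wrist view shows the tray with corners at (137,130), (413,112) and (312,243). There is a stacked heap around (283,112), with strays at (233,121) and (325,137). The free post's tip is at (475,264).

Run:
```python
from h import *
a=arm.snapshot("wrist");t=arm.snapshot("top")
c=a["pixels"][70:155,215:345,::-1]
cv2.imwrite('pics/w1c.png',cv2.resize(c,None,fx=6,fy=6,interpolation=cv2.INTER_CUBIC))
W=[(137,130),(413,112),(312,243)]
print([onz(a,u,.022)[:2].round(4) for u in W])
print([onz(t,u,.022)[:2].round(4) for u in[(223,198),(328,208),(319,294),(211,282)]])
for p in(a,t):
  o=arm.outline_of(p,"tray")[0]["region"].astype(np.uint8)
  r=cv2.minAreaRect(cv2.findNonZero(o)); print([onz(p,u,.022)[:2].round(4) for u in cv2.boxPoints(r)])
```

```text
[array([0.465, 0.169]), array([ 0.641, -0.144]), array([ 0.423, -0.11 ])]
[array([0.679, 0.141]), array([ 0.648, -0.144]), array([ 0.419, -0.113]), array([0.453, 0.171])]
[array([0.461, 0.189]), array([0.683, 0.137]), array([ 0.662, -0.149]), array([ 0.411, -0.133])]
[array([0.456, 0.176]), array([0.687, 0.146]), array([ 0.642, -0.147]), array([ 0.414, -0.108])]
```

View pics/w1c.png

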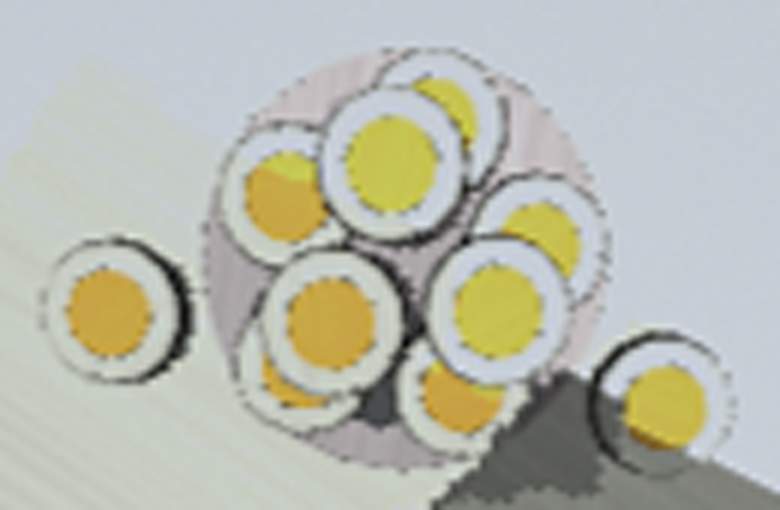

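The crop shows ten plugs: three in an upper layer at (393,163), (332,322) and (498,311), five below, and two strays at (113,310) and (662,402).

Run:
```python
from h import *
a=arm.snapshot("wrist");t=arm.snapshot("top")
hsv=cv2.cvtColor(t["pixels"],cv2.COLOR_RGB2HSV)
m=cv2.inRange(hsv,(15,90,120),(35,255,255));m[:190]=0;m[300:]=0;m[:,:205]=0;m[:,330:]=0
n,l,st,ce=cv2.connectedComponentsWithStats(m);print('top blobs',[(ce[i].round(1).tolist(),int(st[i,4])) for i in range(1,n)])
C=np.array([.549,.0135]);y=-.13;Rt=np.array([[np.cos(y),-np.sin(y)],[np.sin(y),np.cos(y)]])
for k,u,z in[('A',(393,163),.053),('B',(332,322),.053),('C',(498,311),.053),('D',(287,195),.029),('E',(445,120),.029),('F',(543,240),.029),('G',(300,370),.029),('H',(462,385),.029),('S1',(113,310),.029),('S2',(662,402),.029)]:
  uv=(215+u[0]/6-.4,70+u[1]/6-.4);X=onz(a,uv,z);print(k,X,'tray',1000*Rt.T@(X[:2]-C),'top',proj(t,X), 'if other z',proj(t,onz(a,uv,.082-z)))
print(arm.tip_extent,arm.sense()['t'])
cv2.imwrite('pics/t1c.png',cv2.resize(t["pixels"][215:265,235:305,::-1],None,fx=8,fy=8,interpolation=cv2.INTER_CUBIC))
```

```text
top blobs []
A [0.582 0.02  0.053] tray [32.033 10.727] top [267.391 231.258] if other z [267.442 232.155]
B [0.549 0.018 0.053] tray [-0.167  4.231] top [268.354 243.698] if other z [268.441 245.065]
C [ 0.566 -0.011  0.053] tray [ 20.12  -22.563] top [279.465 237.236] if other z [279.968 238.358]
D [0.568 0.038 0.029] tray [15.276 26.363] top [261.028 237.989] if other z [261.208 236.881]
E [0.595 0.014 0.029] tray [45.899  6.937] top [269.651 227.551] if other z [269.521 226.821]
F [ 0.583 -0.015  0.029] tray [ 37.496 -23.66 ] top [280.637 231.983] if other z [280.111 231.093]
G [0.536 0.02  0.029] tray [-13.349   4.732] top [267.768 249.593] if other z [267.705 248.06 ]
H [ 0.549 -0.013  0.029] tray [  3.263 -26.112] top [280.043 244.774] if other z [279.536 243.417]
S1 [0.53  0.061 0.029] tray [-24.865  44.768] top [252.264 252.108] if other z [252.762 250.483]
S2 [ 0.565 -0.053  0.029] tray [ 24.126 -64.177] top [295.157 238.711] if other z [294.106 237.576]
0.014 3.4
```

View pics/t1c.png

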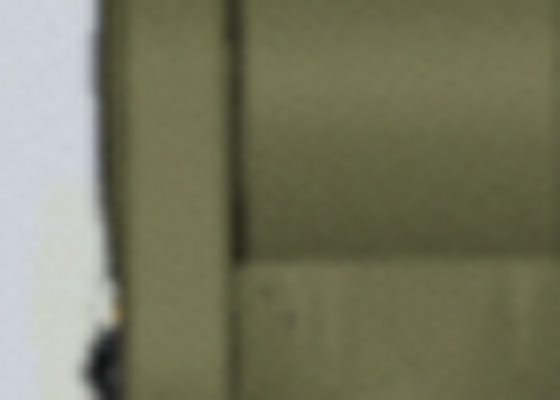

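The arm hid the heap in that top view; it shows only the arm body. Next I'll descend to a hover over the heap for a second wrist view.

Request:
move_arm([
  [0.1, 0, 0.2, 0, 0, 0, 0.55],
  [0.2, 0, 0.4, 0, 0, 0, 0.55],
  [0.3, 0, 0.6, 0, 0, 0, 0.55],
  [0.376, -0.008, 0.8, 0, 0, 0, 0.55],
  [0.376, -0.008, 0.9, 0, 0, 0, 0.55],
  [0.376, -0.008, 0.9, 0, 0, 0, 0.55],
])

```text
t: 4.15
tool_pos: [0.5837, 0.0247, 0.1179]
orientation: [-3.059, -0.71, 0.008]
force: [-0.2, 0.1, 0.9]
finger_gap: 0.0468
finger_force: 0.0
```

Run:
```python
from h import *
s=arm.sense();print(s['t'],s['tool_pos'],s['orientation'],s['finger_gap'])
a=arm.snapshot("wrist");save(a,'w2');print(np.array(a["T"]))
```

```text
4.15 [0.584 0.025 0.118] [-3.059 -0.71   0.008] 0.046753162313273956
[[ 0.44  -0.859 -0.26   0.649]
 [-0.898 -0.422 -0.124  0.056]
 [-0.003  0.288 -0.958  0.246]
 [ 0.     0.     0.     1.   ]]
```

View pics/w2.png

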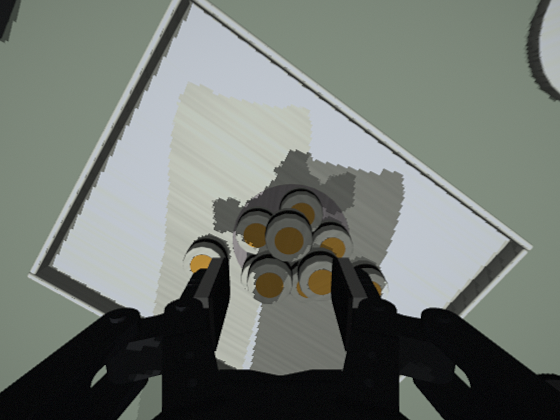

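The close view shows A on top at (289,236), B at (270,283), C at (319,280), E at (302,208), F at (333,241) and D at (255,230). Tray corners are at (190,2), (530,247) and (33,275).

Run:
```python
from h import *
a=arm.snapshot("wrist")
T1=[[0.437,-0.862,-0.256,0.567],[-0.9,-0.419,-0.125,0.01],[0,0.285,-0.959,0.473],[0,0,0,1]]
w1=dict(T=T1,intrinsics=a["intrinsics"])
for k,u,v in[('A',(393,163),(289,236)),('B',(332,322),(270,283)),('C',(498,311),(319,280)),('E',(445,120),(302,209)),('D',(287,195),(254,231)),('F',(543,240),(332,242)),('S1',(113,310),(206,258))]:
  uv=(215+u[0]/6-.4,70+u[1]/6-.4);print(k,tri([(w1,uv),(a,v)]),'at .053',onz(a,v,.053),'at .029',onz(a,v,.029))
print([onz(a,u,.022)[:2] for u in[(190,2),(530,247),(33,275)]])
```

```text
A [0.583 0.017 0.045] at .053 [0.586 0.019 0.053] at .029 [0.578 0.014 0.029]
B [0.55  0.015 0.051] at .053 [0.551 0.015 0.053] at .029 [0.539 0.01  0.029]
C [ 0.566 -0.014  0.05 ] at .053 [ 0.567 -0.012  0.053] at .029 [ 0.557 -0.021  0.029]
E [0.597 0.012 0.016] at .053 [0.605 0.02  0.053] at .029 [0.599 0.015 0.029]
D [0.568 0.036 0.021] at .053 [0.579 0.04  0.053] at .029 [0.57  0.038 0.029]
F [ 0.584 -0.018  0.019] at .053 [ 0.594 -0.007  0.053] at .029 [ 0.587 -0.015  0.029]
S1 [0.53  0.06  0.015] at .053 [0.549 0.059 0.053] at .029 [0.537 0.06  0.029]
[array([0.682, 0.132]), array([ 0.645, -0.148]), array([0.464, 0.171])]
```

Request:
move_arm([
  [0, 0.014, 0.15, 0, 0, 0, 0.55],
  [0, 0.014, 0.25, 0, 0, 0, 0.55],
  [0, 0.014, 0.3, 0, 0, 0, 0.55],
  [0, 0.014, 0.3, 0, 0, 0, 0.55],
  [0, 0.014, 0.3, 0, 0, 0, 0],
  [0, 0.014, 0.3, 0, 0, 0, 0],
  [0, 0.014, 0.3, 0, 0, 0, 0],
  [0, 0.014, 0.1, 0, 0, 0, 0],
], force=40)

```text
t: 5.25
tool_pos: [0.584, 0.021, 0.0927]
orientation: [-3.058, -0.709, 0.011]
force: [0.4, -0.2, 0.1]
finger_gap: 0.0284
finger_force: 39.7
```

```bash
cat >> h.py <<'E'
C0=np.array([.551,.012]);TY=-.135
def tray(x,y): return C0+np.array([np.cos(TY)*x-np.sin(TY)*y,np.sin(TY)*x+np.cos(TY)*y])/1000
def totray(p): d=1000*(np.array(p)[:2]-C0);return np.array([np.cos(TY)*d[0]+np.sin(TY)*d[1],-np.sin(TY)*d[0]+np.cos(TY)*d[1]])
def yawof(rv):
    m=R.from_rotvec(rv).as_matrix();return np.arctan2(m[1,0],m[0,0])
def plan(steps,start=None):
    if start is None:
        s=arm.sense();p=s['tool_pos'].copy();y=yawof(s['orientation']);print(s['t'],p,round(y,3),s['joints'])
    else: p,y=np.array(start[:3]),start[3]
    for n,x,yy,z,w in steps:
        q=np.array([x,yy,z]);d=q-p;c,s_=np.cos(y),np.sin(y)
        sh=np.array([c*d[0]+s_*d[1],s_*d[0]-c*d[1],-d[2]])/.25
        print(n,sh.round(3),'rz',round(-(w-y)/np.pi,3),'rows',round(max(np.linalg.norm(d)/.0625,abs(w-y)/.187),1));p,y=q,w
E
python3 - <<'E'
from h import *
a=tray(68,115);b=tray(-68,115);c=tray(68,-115);Y=1.435
plan([('hovA',*a,.11,Y),('dnA',*a,.022,Y),('up',*a,.11,Y),('hovB',.5495,.0185,.11,1.9),('dnB',.5495,.0185,.044,1.9),('upB',.5495,.0185,.11,1.9),('slotB',*b,.11,Y),('dn',*b,.022,Y),('up',*b,.11,Y),('hovC',.5665,-.0115,.11,1.9),('dnC',.5665,-.0115,.044,1.9),('upC',.5665,-.0115,.11,1.9),('slotC',*c,.11,Y),('dn',*c,.022,Y)],start=(.5862,.0205,.095,.452))
E
```

```text
hovA [ 0.34  -0.263 -0.06 ] rz -0.313 rows 5.3
dnA [0.    0.    0.352] rz -0.0 rows 1.4
up [ 0.     0.    -0.352] rz -0.0 rows 1.4
hovB [-0.435 -0.281 -0.   ] rz -0.148 rows 2.5
dnB [0.    0.    0.264] rz -0.0 rows 1.1
upB [ 0.     0.    -0.264] rz -0.0 rows 1.1
slotB [ 0.507 -0.04  -0.   ] rz 0.148 rows 2.5
dn [0.    0.    0.352] rz -0.0 rows 1.4
up [ 0.     0.    -0.352] rz -0.0 rows 1.4
hovC [-0.545  0.347 -0.   ] rz -0.148 rows 2.6
dnC [0.    0.    0.264] rz -0.0 rows 1.1
upC [ 0.     0.    -0.264] rz -0.0 rows 1.1
slotC [-0.424  0.009 -0.   ] rz 0.148 rows 2.5
dn [0.    0.    0.352] rz -0.0 rows 1.4
```

Request:
move_arm([
  [0, 0, -0.06, 0, 0, 0, 0],
  [0.17, -0.13, -0.06, 0, 0, -0.1, 0],
  [0.34, -0.263, -0.06, 0, 0, -0.2, 0],
  [0.34, -0.263, -0.06, 0, 0, -0.313, 0],
  [0.34, -0.263, -0.06, 0, 0, -0.313, 0],
  [0.34, -0.263, -0.06, 0, 0, -0.313, 0],
  [0.34, -0.263, -0.06, 0, 0, -0.313, 0],
])

```text
t: 6.12
tool_pos: [0.634, 0.1178, 0.1097]
orientation: [-2.36, -2.073, 0.001]
force: [0.9, 0.1, -1.4]
finger_gap: 0.0285
finger_force: 39.7
```

Request:
move_arm([
  [0, 0, 0.2, 0, 0, 0, 0],
  [0, 0, 0.32, 0, 0, 0, 0],
  [0, 0, 0.352, 0, 0, 0, 0],
  [0, 0, 0.352, 0, 0, 0, 0],
  [0, 0, 0.352, 0, 0, 0, 0.5],
  [0, 0, 0.352, 0, 0, 0, 0.5],
  [0, 0, 0.15, 0, 0, 0, 0.5],
  [0, 0, 0, 0, 0, 0, 0.55],
])

```text
t: 7.12
tool_pos: [0.6346, 0.1182, 0.1119]
orientation: [2.363, 2.07, 0.001]
force: [0.4, 0.4, 0.6]
finger_gap: 0.0468
finger_force: 0.0
```

Request:
move_arm([
  [0, 0, 0, 0, 0, 0, 0.55],
  [-0.2, -0.13, 0, 0, 0, -0.05, 0.55],
  [-0.435, -0.281, 0, 0, 0, -0.148, 0.55],
  [-0.435, -0.281, 0, 0, 0, -0.148, 0.55],
  [-0.435, -0.281, 0, 0, 0, -0.148, 0.55],
  [-0.435, -0.281, 0, 0, 0, -0.148, 0.55],
])

```text
t: 7.88
tool_pos: [0.5507, 0.0204, 0.1102]
orientation: [-1.823, -2.558, -0.001]
force: [-0.1, -0.5, -0.1]
finger_gap: 0.0472
finger_force: 0.0
```

Run:
```python
from h import *
plan([('dnB',.5495,.0185,.044,1.9)])
a=arm.snapshot("wrist");save(a,'w3');print(np.array(a["T"]))
```

```text
7.875 [0.551 0.02  0.11 ] 1.903 [ 0.714  0.36  -0.932  1.832  0.321  1.109 -0.   ]
dnB [-0.005 -0.007  0.265] rz 0.001 rows 1.1
[[ 0.945  0.313  0.092  0.527]
 [ 0.326 -0.907 -0.267  0.088]
 [ 0.     0.283 -0.959  0.239]
 [ 0.     0.     0.     1.   ]]
```

View pics/w3.png

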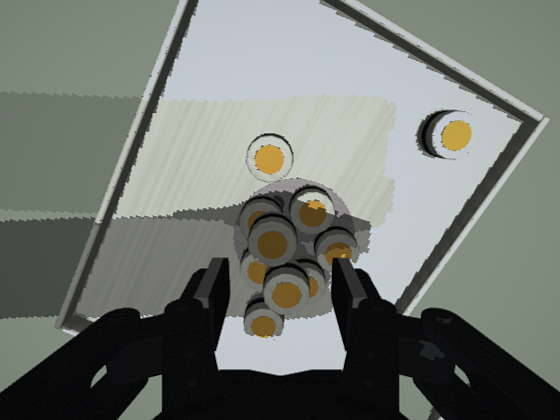

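A stands alone at (447,134). B is on top at (273,240), C on top at (288,290), S1 at (270,158) and S2 at (263,320), with D at (314,208) among the lower ones.

Run:
```python
from h import *
a=arm.snapshot("wrist")
print('B',onz(a,(273,239),.053),'C',onz(a,(287,290),.053))
for k,u in[('A',(447,134)),('S1',(270,158)),('S2',(263,321)),('D',(314,208)),('l',(261,215)),('E',(336,248)),('?',(253,268)),('?',(312,283))]: print(k,onz(a,u,.029),totray(onz(a,u,.029)))
```

```text
B [0.546 0.02  0.053] C [ 0.565 -0.01   0.053]
A [0.627 0.11  0.029] [ 62.255 107.569]
S1 [0.53  0.061 0.029] [-27.723  45.739]
S2 [ 0.562 -0.052  0.029] [ 19.704 -61.485]
D [0.567 0.04  0.029] [12.16  29.639]
l [0.536 0.024 0.029] [-16.513   9.815]
E [0.591 0.018 0.029] [38.738 11.694]
? [ 0.543 -0.014  0.029] [ -4.804 -26.873]
? [ 0.585 -0.011  0.029] [ 36.769 -18.689]
```

Request:
move_arm([
  [0, -0.007, 0.15, 0, 0, 0, 0.55],
  [0, -0.007, 0.265, 0, 0, 0, 0.55],
  [0, -0.007, 0.265, 0, 0, 0, 0.55],
  [0, -0.007, 0.265, 0, 0, 0, 0],
  [0, -0.007, 0.265, 0, 0, 0, 0],
  [0, -0.007, 0.265, 0, 0, 0, 0],
  [0, -0.007, 0.1, 0, 0, 0, 0],
  [0, -0.007, 0, 0, 0, 0, 0],
])

```text
t: 8.98
tool_pos: [0.5492, 0.019, 0.112]
orientation: [1.821, 2.558, 0.001]
force: [-0.1, -0.2, -0.4]
finger_gap: 0.0285
finger_force: 39.6
```

Request:
move_arm([
  [0.2, -0.02, 0, 0, 0, 0.05, 0],
  [0.4, -0.03, 0, 0, 0, 0.1, 0],
  [0.507, -0.04, 0, 0, 0, 0.148, 0],
  [0.507, -0.04, 0, 0, 0, 0.148, 0],
  [0.507, -0.04, 0, 0, 0, 0.148, 0],
  [0.507, -0.04, 0, 0, 0, 0.148, 0],
])

```text
t: 9.72
tool_pos: [0.4984, 0.1338, 0.1102]
orientation: [2.364, 2.068, -0.0]
force: [-0.2, -0.3, -1.3]
finger_gap: 0.0285
finger_force: 39.6
```

Request:
move_arm([
  [0, 0, 0.2, 0, 0, 0, 0],
  [0, 0, 0.32, 0, 0, 0, 0],
  [0, 0, 0.352, 0, 0, 0, 0],
  [0, 0, 0.352, 0, 0, 0, 0],
  [0, 0, 0.352, 0, 0, 0, 0.5],
  [0, 0, 0.352, 0, 0, 0, 0.5],
  [0, 0, 0.15, 0, 0, 0, 0.5],
  [0, 0, 0, 0, 0, 0, 0.55],
])

```text
t: 10.72
tool_pos: [0.4983, 0.1357, 0.1123]
orientation: [2.362, 2.071, 0.002]
force: [-0.2, 0.2, 0.2]
finger_gap: 0.0468
finger_force: 0.0
```

Request:
move_arm([
  [-0.1, 0.05, 0, 0, 0, 0, 0.55],
  [-0.3, 0.2, 0, 0, 0, -0.05, 0.55],
  [-0.545, 0.347, 0, 0, 0, -0.148, 0.55],
  [-0.545, 0.347, 0, 0, 0, -0.148, 0.55],
  [-0.545, 0.347, 0, 0, 0, -0.148, 0.55],
  [-0.545, 0.347, 0, 0, 0, -0.148, 0.55],
])

```text
t: 11.48
tool_pos: [0.5656, -0.0097, 0.1106]
orientation: [1.822, 2.559, 0.001]
force: [-0.1, 0.2, -0.6]
finger_gap: 0.0471
finger_force: 0.0
```

Run:
```python
from h import *
a=arm.snapshot("wrist");print(proj(a,(.5655,-.011,.053)),proj(a,(*tray(-68,115),.029)))
c=tray(68,-115);plan([('dnC',.5655,-.011,.044,1.9),('upC',.5655,-.011,.11,1.9),('slotC',*c,.11,1.435)]);save(a,'w4')
```

```text
[279.971 241.265] [251.555 -58.225]
11.525 [ 0.566 -0.01   0.111] 1.905 [ 0.743  0.392 -0.919  1.797  0.344  1.123  0.042]
dnC [-0.005 -0.002  0.266] rz 0.002 rows 1.1
upC [ 0.     0.    -0.264] rz -0.0 rows 1.1
slotC [-0.427  0.012 -0.   ] rz 0.148 rows 2.5
```

View pics/w4.png

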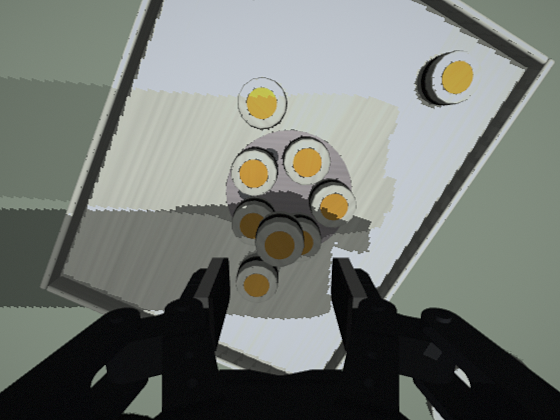

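Request:
move_arm([
  [0, -0.002, 0.15, 0, 0, 0, 0.55],
  [0, -0.002, 0.266, 0, 0, 0, 0.55],
  [0, -0.002, 0.266, 0, 0, 0, 0.55],
  [0, -0.002, 0.266, 0, 0, 0, 0],
  [0, -0.002, 0.266, 0, 0, 0, 0],
  [0, -0.002, 0.266, 0, 0, 0, 0],
  [0, -0.002, 0.1, 0, 0, 0, 0],
  [0, -0.002, 0, 0, 0, 0, 0],
])

```text
t: 12.52
tool_pos: [0.5659, -0.0113, 0.1119]
orientation: [1.821, 2.558, 0.001]
force: [-0.4, -0.9, -0.3]
finger_gap: 0.0283
finger_force: 39.6
```

Request:
move_arm([
  [-0.2, 0.01, 0, 0, 0, 0.05, 0],
  [-0.4, 0.012, 0, 0, 0, 0.1, 0],
  [-0.427, 0.012, 0, 0, 0, 0.148, 0],
  [-0.427, 0.012, 0, 0, 0, 0.148, 0],
  [-0.427, 0.012, 0, 0, 0, 0.148, 0],
  [-0.427, 0.012, 0, 0, 0, 0.148, 0],
])

```text
t: 13.28
tool_pos: [0.603, -0.1099, 0.1104]
orientation: [-2.359, -2.074, -0.0]
force: [-0.1, -0.2, -0.4]
finger_gap: 0.0283
finger_force: 39.6
```

Request:
move_arm([
  [0, 0, 0.2, 0, 0, 0, 0],
  [0, 0, 0.32, 0, 0, 0, 0],
  [0, 0, 0.352, 0, 0, 0, 0],
  [0, 0, 0.352, 0, 0, 0, 0],
  [0, 0, 0.352, 0, 0, 0, 0.5],
  [0, 0, 0.352, 0, 0, 0, 0.5],
  [0, 0, 0.15, 0, 0, 0, 0.5],
  [0, 0, -0.1, 0, 0, 0, 0.45],
])

```text
t: 14.28
tool_pos: [0.6023, -0.1112, 0.1358]
orientation: [-2.361, -2.069, 0.002]
force: [0.5, -0.5, 0.5]
finger_gap: 0.0385
finger_force: 0.0
```

Run:
```python
from h import *
plan([('view',.588,-.0435,.15,2.5)])
```

```text
14.275 [ 0.602 -0.111  0.136] 1.439 [ 0.767  0.428 -0.785  1.657  0.32   1.193 -0.225]
view [ 0.261 -0.092 -0.057] rz -0.338 rows 5.7
```

Request:
move_arm([
  [0.1, -0.03, -0.057, 0, 0, -0.06, 0.45],
  [0.26, -0.09, -0.057, 0, 0, -0.12, 0.45],
  [0.26, -0.09, -0.057, 0, 0, -0.22, 0.45],
  [0.26, -0.09, -0.057, 0, 0, -0.338, 0.45],
  [0.26, -0.09, -0.057, 0, 0, -0.338, 0.45],
  [0.26, -0.09, -0.057, 0, 0, -0.338, 0.45],
  [0.26, -0.09, -0.057, 0, 0, -0.338, 0.45],
  [0.26, -0.09, -0.057, 0, 0, -0.338, 0.45],
])

```text
t: 15.28
tool_pos: [0.5896, -0.0439, 0.1498]
orientation: [0.992, 2.98, -0.0]
force: [-0.2, -0.4, 0.4]
finger_gap: 0.0385
finger_force: 0.0
```

```bash
cat >> h.py <<'E'
def blobs(p,z=.029,mn=60):
    # yellow discs of the plug tops, ellipse centres put on height z
    hsv=cv2.cvtColor(p["pixels"],cv2.COLOR_RGB2HSV);m=cv2.inRange(hsv,(12,110,70),(35,255,255))
    m=cv2.morphologyEx(m,cv2.MORPH_CLOSE,np.ones((3,3)))
    cs,_=cv2.findContours(m,cv2.RETR_EXTERNAL,cv2.CHAIN_APPROX_NONE);o=[]
    for c in cs:
        if cv2.contourArea(c)<mn: continue
        (u,v),r=cv2.minEnclosingCircle(cv2.convexHull(c));X=onz(p,(u,v),z);o.append((X,(u,v),r))
        print('px',round(u),round(v),'r',round(r,1),'fill',round(cv2.contourArea(c)/(np.pi*r*r),2),'world',X[:2],'tray',totray(X).round(0))
    return o
E
python3 - <<'E'
from h import *
s=arm.sense();print(s['t'],s['tool_pos'],yawof(s['orientation']),s['finger_gap'])
a=arm.snapshot("wrist");save(a,'w5');blobs(a)
E
```

```text
15.275 [ 0.59  -0.044  0.15 ] 2.498793186483936 0.038530059230122995
px 247 193 r 11.4 fill 0.92 world [ 0.563 -0.056] tray [ 22. -66.]
px 303 181 r 11.8 fill 0.9 world [ 0.581 -0.016] tray [ 34. -24.]
px 346 170 r 12.1 fill 0.89 world [0.594 0.014] tray [42.  8.]
px 278 144 r 12.5 fill 0.88 world [ 0.548 -0.015] tray [  0. -27.]
px 488 133 r 13.3 fill 0.81 world [0.633 0.111] tray [ 68. 109.]
px 350 122 r 12.9 fill 0.87 world [0.567 0.036] tray [13. 25.]
px 307 103 r 13.1 fill 0.89 world [0.537 0.018] tray [-14.   4.]
px 350 54 r 14.2 fill 0.85 world [0.529 0.06 ] tray [-28.  44.]
```

View pics/w5.png

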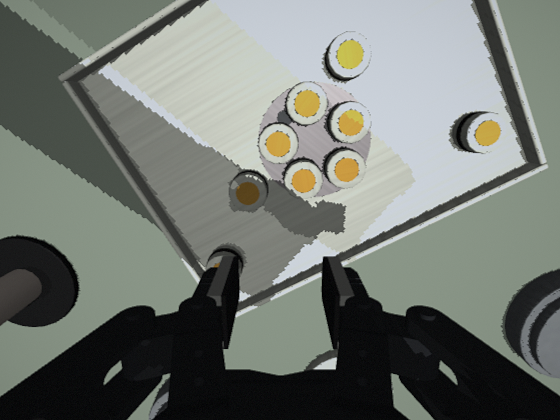

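The view shows the ring of five lower plugs standing free at (278,144), (307,103), (350,122), (346,170) and (303,181). I'll take plugs out of the ring in an order that keeps the fingers clear.

Run:
```python
from h import *
H=(.548,-.015);F=(.581,-.016);E=(.594,.014);D=(.567,.036)
h=tray(-65,-90);f=tray(70,-42);e=tray(72,33);d=tray(10,90)
plan([('hovH',*H,.1,2.5),('slotH',*h,.1,2.5),('hovF',*F,.1,1.435),('slotF',*f,.1,1.435),('hovE',*E,.1,2.3),('slotE',*e,.1,2.3),('hovD',*D,.1,3.1),('slotD',*d,.1,3.1)],start=(.589,-.0437,.15,2.5))
```

```text
hovH [ 0.2   -0.006  0.2  ] rz -0.0 rows 1.1
slotH [ 0.108 -0.347 -0.   ] rz -0.0 rows 1.5
hovF [-0.216  0.423 -0.   ] rz 0.339 rows 5.7
slotF [-0.073  0.146 -0.   ] rz -0.0 rows 0.7
hovE [ 0.199 -0.111 -0.   ] rz -0.275 rows 4.6
slotE [-0.025  0.154 -0.   ] rz -0.0 rows 0.6
hovD [ 0.162 -0.176 -0.   ] rz -0.255 rows 4.3
slotD [-0.013  0.256 -0.   ] rz -0.0 rows 1.0
```

Request:
move_arm([
  [0.1, 0, 0.1, 0, 0, 0, 0.45],
  [0.2, -0.006, 0.2, 0, 0, 0, 0.45],
  [0.2, -0.006, 0.2, 0, 0, 0, 0.45],
  [0.2, -0.006, 0.2, 0, 0, 0, 0.45],
])

```text
t: 15.82
tool_pos: [0.5496, -0.0157, 0.1005]
orientation: [0.99, 2.979, -0.0]
force: [0.2, 0.0, 0.2]
finger_gap: 0.0384
finger_force: 0.0
```

Request:
move_arm([
  [0, 0, 0.2, 0, 0, 0, 0.45],
  [0, 0, 0.316, 0, 0, 0, 0.45],
  [0, 0, 0.316, 0, 0, 0, 0.45],
  [0, 0, 0.316, 0, 0, 0, 0],
  [0, 0, 0.316, 0, 0, 0, 0],
  [0, 0, 0.316, 0, 0, 0, 0],
  [0, 0, 0.15, 0, 0, 0, 0],
  [0, 0, 0, 0, 0, 0, 0],
])

```text
t: 16.82
tool_pos: [0.5482, -0.0151, 0.1006]
orientation: [-0.989, -2.981, 0.0]
force: [-0.3, -0.5, -0.0]
finger_gap: 0.0287
finger_force: 39.7
```

H is gripped. Next come placing H, then F.

Request:
move_arm([
  [0.06, -0.2, 0, 0, 0, 0, 0],
  [0.108, -0.347, 0, 0, 0, 0, 0],
  [0.108, -0.347, 0, 0, 0, 0, 0],
  [0.108, -0.347, 0.2, 0, 0, 0, 0],
  [0.108, -0.347, 0.312, 0, 0, 0, 0],
  [0.108, -0.347, 0.312, 0, 0, 0, 0],
  [0.108, -0.347, 0.312, 0, 0, 0, 0.5],
  [0.108, -0.347, 0.312, 0, 0, 0, 0.5],
])

```text
t: 17.82
tool_pos: [0.4755, -0.0682, 0.022]
orientation: [0.988, 2.981, 0.0]
force: [0.0, 0.3, 0.1]
finger_gap: 0.043
finger_force: 0.0
```

Request:
move_arm([
  [0, 0, -0.2, 0, 0, 0, 0.5],
  [0, 0, -0.312, 0, 0, 0, 0.45],
  [0, 0, -0.312, 0, 0, 0, 0.45],
])

```text
t: 18.2
tool_pos: [0.4768, -0.069, 0.1018]
orientation: [0.988, 2.977, -0.002]
force: [0.7, -1.2, -1.4]
finger_gap: 0.0383
finger_force: 0.0
```

Request:
move_arm([
  [-0.1, 0.2, 0, 0, 0, 0.06, 0.45],
  [-0.216, 0.423, 0, 0, 0, 0.12, 0.45],
  [-0.216, 0.423, 0, 0, 0, 0.24, 0.45],
  [-0.216, 0.423, 0, 0, 0, 0.339, 0.45],
  [-0.216, 0.423, 0, 0, 0, 0.339, 0.45],
  [-0.216, 0.423, 0, 0, 0, 0.339, 0.45],
  [-0.216, 0.423, 0, 0, 0, 0.339, 0.45],
  [-0.216, 0.423, 0, 0, 0, 0.339, 0.45],
])

```text
t: 19.2
tool_pos: [0.5811, -0.016, 0.0989]
orientation: [-2.363, -2.07, 0.001]
force: [0.1, -0.5, 0.1]
finger_gap: 0.0385
finger_force: 0.0
```

Run:
```python
from h import *
a=arm.snapshot("wrist");plan([('dnF',.581,-.016,.021,1.435)]);blobs(a)
```

```text
19.25 [ 0.581 -0.016  0.099] 1.438 [ 0.667  0.414 -0.826  1.769  0.337  1.107 -0.404]
dnF [ 0.    -0.001  0.312] rz 0.001 rows 1.2
px 329 357 r 11.5 fill 0.74 world [ 0.602 -0.114] tray [  68. -118.]
px 263 292 r 13.0 fill 0.87 world [ 0.563 -0.056] tray [ 22. -66.]
px 282 233 r 13.9 fill 0.9 world [ 0.582 -0.017] tray [ 34. -24.]
px 202 188 r 15.2 fill 0.87 world [0.537 0.018] tray [-14.   4.]
px 295 182 r 14.9 fill 0.9 world [0.594 0.014] tray [42.  8.]
px 246 152 r 15.6 fill 0.91 world [0.567 0.036] tray [13. 26.]
px 173 119 r 16.7 fill 0.84 world [0.529 0.06 ] tray [-28.  44.]
px 347 0 r 14.0 fill 0.29 world [0.632 0.106] tray [ 67. 104.]
```

Request:
move_arm([
  [0, 0, 0.2, 0, 0, 0, 0.45],
  [0, 0, 0.312, 0, 0, 0, 0.45],
  [0, 0, 0.312, 0, 0, 0, 0.45],
  [0, 0, 0.312, 0, 0, 0, 0],
  [0, 0, 0.312, 0, 0, 0, 0],
  [0, 0, 0.312, 0, 0, 0, 0],
  [0, 0, 0.15, 0, 0, 0, 0],
  [0, 0, 0, 0, 0, 0, 0],
])

```text
t: 20.25
tool_pos: [0.5812, -0.016, 0.1005]
orientation: [-2.365, -2.067, 0.001]
force: [0.7, -1.2, -0.6]
finger_gap: 0.0288
finger_force: 39.6
```

Request:
move_arm([
  [-0.073, 0.146, 0, 0, 0, 0, 0],
  [-0.073, 0.146, 0, 0, 0, 0, 0],
  [-0.073, 0.146, 0.2, 0, 0, 0, 0],
  [-0.073, 0.146, 0.31, 0, 0, 0, 0],
  [-0.073, 0.146, 0.31, 0, 0, 0, 0],
  [-0.073, 0.146, 0.31, 0, 0, 0, 0.5],
  [-0.073, 0.146, 0.31, 0, 0, 0, 0.5],
])

```text
t: 21.12
tool_pos: [0.6151, -0.0389, 0.0224]
orientation: [2.366, 2.067, 0.0]
force: [0.3, 0.1, 0.4]
finger_gap: 0.0427
finger_force: 0.0
```

Request:
move_arm([
  [0, 0, -0.2, 0, 0, 0, 0.5],
  [0, 0, -0.31, 0, 0, 0, 0.45],
  [0.1, -0.05, -0.31, 0, 0, -0.05, 0.45],
  [0.199, -0.111, -0.31, 0, 0, -0.12, 0.45],
  [0.199, -0.111, -0.31, 0, 0, -0.2, 0.45],
  [0.199, -0.111, -0.31, 0, 0, -0.275, 0.45],
  [0.199, -0.111, -0.31, 0, 0, -0.275, 0.45],
  [0.199, -0.111, -0.31, 0, 0, -0.275, 0.45],
])

```text
t: 22.12
tool_pos: [0.5943, 0.014, 0.0997]
orientation: [1.286, 2.866, 0.0]
force: [0.3, 0.2, -0.3]
finger_gap: 0.0387
finger_force: 0.0
```

Run:
```python
from h import *
a=arm.snapshot("wrist");plan([('dnE',.594,.014,.021,2.3)]);blobs(a)
```

```text
22.175 [0.594 0.014 0.1  ] 2.297 [ 0.723  0.512 -0.996  1.733  0.466  1.155  0.316]
dnE [ 0.001 -0.001  0.315] rz -0.001 rows 1.3
px 250 305 r 12.9 fill 0.84 world [ 0.613 -0.039] tray [ 69. -42.]
px 175 277 r 13.6 fill 0.83 world [ 0.563 -0.056] tray [ 21. -65.]
px 280 232 r 13.8 fill 0.91 world [0.594 0.014] tray [42.  8.]
px 47 202 r 15.5 fill 0.79 world [ 0.474 -0.067] tray [-66. -88.]
px 271 178 r 14.9 fill 0.91 world [0.567 0.036] tray [13. 25.]
px 214 168 r 15.7 fill 0.86 world [0.538 0.018] tray [-14.   4.]
px 439 157 r 16.1 fill 0.83 world [0.633 0.111] tray [ 68. 109.]
px 248 103 r 16.4 fill 0.91 world [0.529 0.06 ] tray [-28.  44.]
```

Request:
move_arm([
  [0, 0, 0.2, 0, 0, 0, 0.45],
  [0, 0, 0.315, 0, 0, 0, 0.45],
  [0, 0, 0.315, 0, 0, 0, 0.45],
  [0, 0, 0.315, 0, 0, 0, 0],
  [0, 0, 0.315, 0, 0, 0, 0],
  [0, 0, 0.315, 0, 0, 0, 0],
  [0, 0, 0.15, 0, 0, 0, 0],
  [0, 0, 0, 0, 0, 0, 0],
])

```text
t: 23.18
tool_pos: [0.5941, 0.014, 0.1004]
orientation: [-1.283, -2.867, 0.0]
force: [0.9, -0.1, -0.9]
finger_gap: 0.0288
finger_force: 39.6
```

Request:
move_arm([
  [-0.025, 0.154, 0, 0, 0, 0, 0],
  [-0.025, 0.154, 0, 0, 0, 0, 0],
  [-0.025, 0.154, 0.2, 0, 0, 0, 0],
  [-0.025, 0.154, 0.312, 0, 0, 0, 0],
  [-0.025, 0.154, 0.312, 0, 0, 0, 0],
  [-0.025, 0.154, 0.312, 0, 0, 0, 0.5],
  [-0.025, 0.154, 0.312, 0, 0, 0, 0.5],
])

```text
t: 24.05
tool_pos: [0.6269, 0.0347, 0.0215]
orientation: [-1.284, -2.867, 0.001]
force: [-0.1, 0.6, 0.1]
finger_gap: 0.0429
finger_force: 0.0
```

Request:
move_arm([
  [0, 0, -0.2, 0, 0, 0, 0.5],
  [0, 0, -0.312, 0, 0, 0, 0.45],
  [0.08, -0.09, -0.312, 0, 0, -0.05, 0.45],
  [0.162, -0.176, -0.312, 0, 0, -0.12, 0.45],
  [0.162, -0.176, -0.312, 0, 0, -0.2, 0.45],
  [0.162, -0.176, -0.312, 0, 0, -0.255, 0.45],
  [0.162, -0.176, -0.312, 0, 0, -0.255, 0.45],
  [0.162, -0.176, -0.312, 0, 0, -0.255, 0.45],
])

```text
t: 25.05
tool_pos: [0.5673, 0.0357, 0.0995]
orientation: [-0.066, -3.141, 0.0]
force: [-0.4, -0.3, -0.5]
finger_gap: 0.0382
finger_force: 0.0
```

Run:
```python
from h import *
a=arm.snapshot("wrist");plan([('dnD',.567,.036,.021,3.1)]);blobs(a)
```

```text
25.1 [0.567 0.036 0.1  ] 3.099 [ 0.836  0.559 -1.19   1.795  0.562  1.18   0.999]
dnD [0.001 0.001 0.314] rz -0.0 rows 1.3
px 396 313 r 9.7 fill 0.33 world [0.628 0.111] tray [ 63. 109.]
px 282 313 r 13.0 fill 0.82 world [0.625 0.035] tray [70. 32.]
px 172 301 r 12.9 fill 0.76 world [ 0.613 -0.039] tray [ 68. -43.]
px 58 292 r 13.9 fill 0.76 world [ 0.603 -0.114] tray [  68. -118.]
px 280 233 r 13.9 fill 0.9 world [0.567 0.036] tray [13. 26.]
px 134 233 r 14.8 fill 0.8 world [ 0.564 -0.057] tray [ 22. -66.]
px 249 188 r 14.5 fill 0.93 world [0.538 0.018] tray [-14.   4.]
px 318 171 r 15.0 fill 0.91 world [0.529 0.06 ] tray [-28.  45.]
px 444 111 r 17.2 fill 0.82 world [0.498 0.131] tray [-69. 111.]
px 90 81 r 18.0 fill 0.81 world [ 0.474 -0.066] tray [-66. -88.]
```

Request:
move_arm([
  [0, 0, 0.2, 0, 0, 0, 0.45],
  [0, 0, 0.314, 0, 0, 0, 0.45],
  [0, 0, 0.314, 0, 0, 0, 0.45],
  [0, 0, 0.314, 0, 0, 0, 0],
  [0, 0, 0.314, 0, 0, 0, 0],
  [0, 0, 0.314, 0, 0, 0, 0],
  [0, 0, 0.15, 0, 0, 0, 0],
  [0, 0, 0, 0, 0, 0, 0],
])

```text
t: 26.1
tool_pos: [0.5672, 0.0359, 0.1005]
orientation: [-0.064, -3.14, -0.0]
force: [0.1, -0.0, 0.0]
finger_gap: 0.0284
finger_force: 39.6
```

Request:
move_arm([
  [-0.013, 0.15, 0, 0, 0, 0, 0],
  [-0.013, 0.256, 0, 0, 0, 0, 0],
  [-0.013, 0.256, 0, 0, 0, 0, 0],
  [-0.013, 0.256, 0.2, 0, 0, 0, 0],
  [-0.013, 0.256, 0.312, 0, 0, 0, 0],
  [-0.013, 0.256, 0.312, 0, 0, 0, 0],
  [-0.013, 0.256, 0.312, 0, 0, 0, 0.5],
  [-0.013, 0.256, 0.312, 0, 0, 0, 0.5],
])

```text
t: 27.1
tool_pos: [0.5735, 0.099, 0.0217]
orientation: [0.065, 3.141, -0.001]
force: [0.3, -0.1, -0.4]
finger_gap: 0.0426
finger_force: 0.0
```

Request:
move_arm([
  [0, 0, -0.2, 0, 0, 0, 0.5],
  [0, 0, -0.5, 0, 0, 0, 1],
  [0, 0, -0.7, 0, 0, 0, 1],
  [0, 0, -0.9, 0, 0, 0, 1],
  [0, 0, -0.9, 0, 0, 0, 1],
])

```text
t: 27.72
tool_pos: [0.5752, 0.1007, 0.251]
orientation: [0.064, 3.133, 0.001]
force: [0.1, 0.3, -0.6]
finger_gap: 0.0853
finger_force: 0.0
```

Run:
```python
from h import *
# cup from the first pictures, far view
t=arm.snapshot("top");b=arm.snapshot("side")
for n,p in(("top",t),("side",b)):
  for k in["cup","post_free_tip","switch_tip"]: print(n,k,find(p,k))
o=arm.outline_of(t,"cup")[0]["region"].astype(np.uint8)
r=cv2.minAreaRect(cv2.findNonZero(o));print(r,[onz(t,u,.056)[:2] for u in cv2.boxPoints(r)])
plan([])
```

```text
top cup [([0.442, 0.342, 0.057], 0.78)]
top post_free_tip [([0.503, -0.266, 0.013], 0.73)]
top switch_tip []
side cup [([0.448, 0.342, 0.035], 0.81), ([0.547, -0.41, 0.008], 0.39)]
side post_free_tip [([0.513, -0.289, 0.01], 0.64), ([0.567, -0.064, 0.03], 0.59)]
side switch_tip [([0.616, 0.256, 0.088], 0.62)]
((140.88690185546875, 285.9922790527344), (23.447032928466797, 41.08608627319336), 75.46554565429688) [array([0.46 , 0.406]), array([0.485, 0.304]), array([0.427, 0.287]), array([0.402, 0.388])]
28.175 [0.573 0.1   0.246] 3.101 [ 0.777  0.45  -1.283  1.595  0.435  1.426  0.987]
```

```bash
cat > kin.py <<'E'
from h import *
from scipy.optimize import least_squares
D=[((.286,-.583,.244),.4555,[1.129,.322,-.07,1.452,.023,1.371,-.057]),((.502,-.021,.345),.452,[.564,-.005,-.568,1.627,-.002,1.52,-1.122]),
((.551,.02,.11),1.903,[.714,.36,-.932,1.832,.321,1.109,0]),((.566,-.01,.111),1.905,[.743,.392,-.919,1.797,.344,1.123,.042]),((.602,-.111,.136),1.439,[.767,.428,-.785,1.657,.32,1.193,-.225]),
((.581,-.016,.099),1.438,[.667,.414,-.826,1.769,.337,1.107,-.404]),((.594,.014,.1),2.297,[.723,.512,-.996,1.733,.466,1.155,.316]),((.567,.036,.1),3.099,[.836,.559,-1.19,1.795,.562,1.18,.999]),((.573,.1,.246),3.101,[.777,.45,-1.283,1.595,.435,1.426,.987])]
Rz=lambda a:R.from_euler('z',a).as_matrix();Ry=lambda a:R.from_euler('y',a).as_matrix()
LO=np.array([-2.86,-.3,-1.38,.06,-1.56,.09,-2.69]);HI=np.array([2.86,2.09,1.24,2.45,4.7,2.05,2.69])
def fk(q,k,sg=-1,full=False):
    d1,d3,d5,d7,a3,a4,a6,o1,o7=k
    M=Rz(sg*q[0]+o1);p=np.array([0,0,d1]);M=M@Ry(q[1])
    p=p+M@[0,0,d3];M=M@Rz(sg*q[2]);p=p+M@[a3,0,0];el=p.copy();M=M@Ry(q[3]);p=p+M@[a4,0,d5];M=M@Rz(sg*q[4]);w=p.copy();M=M@Ry(q[5]);p=p+M@[a6,0,d7];M=M@Rz(sg*q[6]+o7)
    return (p,M,el,w) if full else (p,M)
def err(k,sg):
    e=[]
    for p,y,q in D:
        P,M=fk(q,k,sg);T=Rz(y)@np.diag([1,-1,-1.]);e+=list(P-p)+list(.3*(R.from_matrix(T.T@M).as_rotvec()))
    return np.array(e)
def fit():
    best=None
    for o7 in(0,np.pi/2,np.pi,-np.pi/2):
        for sg in(-1,1):
            f=least_squares(err,[.35,.4,.4,.3,0,0,0,0,o7],args=(sg,))
            if best is None or f.cost<best[0]: best=(f.cost,f.x,sg)
    return best
if __name__=='__main__':
    c,k,sg=fit();print(c,k.round(4),sg);print(np.abs(err(k,sg).reshape(-1,6)).max(0));np.savez('k.npz',k=k,sg=sg)
E
python3 kin.py
```

```text
5.431912261729259e-05 [ 0.413  0.475  0.529  0.502 -0.013  0.017  0.005 -0.04   1.53 ] -1
[0.005 0.004 0.003 0.001 0.    0.   ]
```

Run:
```python
from h import *
plan([('view',.455,.29,.27,1.81)])
```

```text
28.175 [0.573 0.1   0.246] 3.101 [ 0.777  0.45  -1.283  1.595  0.435  1.426  0.987]
view [ 0.502  0.742 -0.097] rz 0.411 rows 6.9
```

Request:
move_arm([
  [0.1, 0.15, -0.09, 0, 0, 0.06, 1],
  [0.2, 0.3, -0.09, 0, 0, 0.12, 1],
  [0.3, 0.45, -0.09, 0, 0, 0.18, 1],
  [0.4, 0.6, -0.09, 0, 0, 0.24, 1],
  [0.5, 0.742, -0.09, 0, 0, 0.3, 1],
  [0.5, 0.742, -0.09, 0, 0, 0.36, 1],
  [0.5, 0.742, -0.09, 0, 0, 0.411, 1],
  [0.5, 0.742, -0.09, 0, 0, 0.411, 1],
])

```text
t: 29.18
tool_pos: [0.4556, 0.2903, 0.2688]
orientation: [1.938, 2.473, -0.001]
force: [-0.1, 0.3, 0.3]
finger_gap: 0.0855
finger_force: 0.0
```

Run:
```python
from h import *
s=arm.sense();print(s['joints'],s['tool_pos'],s['orientation'])
a=arm.snapshot("wrist");save(a,'w6')
print(np.array(a["T"]),find(a,"cup"),find(a,"cup_mid"))
o=arm.outline_of(a,"cup")[0]["region"].astype(np.uint8)
r=cv2.minAreaRect(cv2.findNonZero(o));print(cv2.boxPoints(r),[onz(a,u,.056)[:2] for u in cv2.boxPoints(r)])
```

```text
[ 0.392  0.211 -1.132  1.66   0.194  1.395 -0.525] [0.456 0.29  0.269] [ 1.938  2.473 -0.001]
[[ 0.971  0.229  0.067  0.438]
 [ 0.239 -0.931 -0.276  0.36 ]
 [-0.001  0.284 -0.959  0.397]
 [ 0.     0.     0.     1.   ]] [([0.443, 0.356, 0.057], 0.9)] [([0.444, 0.351, 0.057], 0.81)]
[[256.  75.]
 [315.  75.]
 [315. 167.]
 [256. 167.]] [array([0.407, 0.388]), array([0.462, 0.401]), array([0.485, 0.317]), array([0.427, 0.302])]
```

View pics/w6.png

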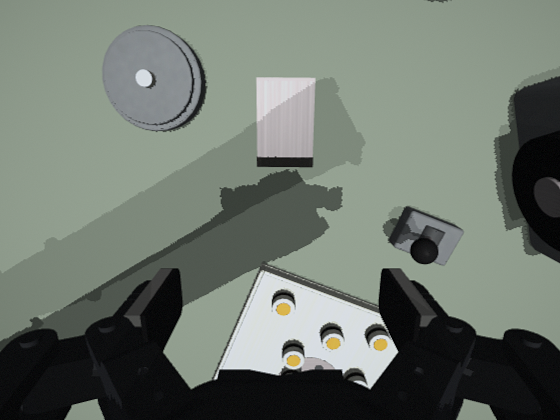

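The view shows the cup's top face at x 256–315 and y 77–166 with its black mouth edge at the bottom, towards the tray. Its height and size check out. The switch is at (427,245).

Request:
move_arm([
  [0.15, 0.01, 0.1, 0, -0.05, 0, 1],
  [0.33, 0.017, 0.1, 0, -0.1, 0, 1],
  [0.33, 0.017, 0.1, 0, -0.167, 0, 1],
  [0.33, 0.017, 0.1, 0, -0.167, 0, 1],
  [0.33, 0.017, 0.1, 0, -0.167, 0, 1],
])

```text
t: 30.0
tool_pos: [0.4392, 0.373, 0.2424]
orientation: [1.659, 2.124, -0.449]
force: [0.5, -0.4, -0.7]
finger_gap: 0.0852
finger_force: 0.0
```

```bash
cat > kin2.py <<'E'
import kin
from kin import *
s=arm.sense();print(s['joints'],s['tool_pos'],s['orientation'])
X=[((.456,.29,.269),[1.938,2.473,-.001],[.392,.211,-1.132,1.66,.194,1.395,-.525]),(s['tool_pos'],s['orientation'],s['joints'])]
DD=[(p,Rz(y)@np.diag([1,-1,-1.]),q) for p,y,q in D]+[(p,R.from_rotvec(r).as_matrix(),q) for p,r,q in X]
def e2(v):
    k=np.r_[v[:8],v[8]];e=[]
    for p,T,q in DD:
        P,M=fk(q,k,-1);e+=list(P-p)+list(.3*R.from_matrix(T.T@M).as_rotvec())
    return np.array(e)
f=least_squares(e2,np.load('k.npz')['k']);print(f.x.round(4),np.abs(e2(f.x).reshape(-1,6)).max(0));np.savez('k.npz',k=f.x)
E
python3 kin2.py
```

```text
[-0.316  0.565 -0.948  1.43   0.725  1.832 -1.022] [0.439 0.373 0.242] [ 1.659  2.124 -0.449]
[ 0.248  0.479  0.525  0.343 -0.02   0.016 -0.003 -0.038  1.533] [0.004 0.005 0.005 0.006 0.    0.001]
```

```bash
cat > ik.py <<'E'
from kin import *
k=np.load('k.npz')['k']
def pose(gp,psi,tilt): # tool z: tilt from down towards heading psi; tool x horizontal part along psi
    M=Rz(psi)@np.diag([1,-1,-1.])@Ry(tilt);return gp+.005*M[:,2],M
def ik(p,M,q0):
    f=lambda q:np.r_[(fk(q,k)[0]-p)*5,R.from_matrix(M.T@fk(q,k)[1]).as_rotvec(),.01*(q-q0)]
    r=least_squares(f,np.clip(q0,LO+.03,HI-.03),bounds=(LO+.02,HI-.02));e=np.linalg.norm(f(r.x)[:6]);return e,r.x
if __name__=='__main__':
    rng=np.random.default_rng(0);q=arm.sense()['joints']
    gp=np.array([.4403,.372,.028])
    for al in(10,20,30,40):
        e,x=ik(*pose(gp,1.819,-np.radians(al)),q);print('pick',al,round(e,3),x)
    P=np.array([.506,-.27,.09])
    for al in(10,25,40):
        for psi in np.arange(-3,3.2,.5):
            b=None
            for q0 in [q]+[rng.uniform(np.maximum(LO,-1.5),np.minimum(HI,2.2)) for _ in range(6)]:
                e,x=ik(*pose(P,psi,np.pi/2-np.radians(al)),q0)
                c=e*100+np.linalg.norm(x-q)*.1
                if b is None or c<b[0]: b=(c,e,x)
            o=fk(b[2],k,full=True)
            if b[1]<.05: print(al,round(psi,2),round(b[1],3),b[2],'el',o[2],'wr',o[3])
E
python3 ik.py
```

```text
pick 10 0.0 [-0.08   0.669 -0.975  1.761  0.731  1.207 -1.075]
pick 20 0.0 [-0.231  0.718 -0.906  1.689  0.808  1.367 -1.158]
pick 30 0.0 [-0.367  0.784 -0.842  1.613  0.875  1.527 -1.218]
pick 40 0.0 [-0.487  0.86  -0.779  1.534  0.931  1.681 -1.258]
10 -2.5 0.0 [ 0.086  1.017 -0.054  1.292  0.843  2.03   2.091] el [ 0.394 -0.05   0.517] wr [ 0.771 -0.069  0.152]
10 -2.0 0.0 [-0.033  0.841 -0.072  1.662  1.114  1.738  2.079] el [ 0.344 -0.003  0.582] wr [0.643 0.033 0.152]
10 -1.5 0.0 [ 0.189  0.714 -0.393  2.044  1.598  1.645  1.956] el [ 0.291 -0.075  0.622] wr [0.481 0.062 0.152]
10 -1.0 0.0 [-0.085  0.542  0.017  2.385  2.066  1.282  1.72 ] el [0.23  0.011 0.668] wr [0.326 0.01  0.152]
10 0.0 0.001 [-0.304  1.422  1.22   2.4    3.369  2.023  0.449] el [0.451 0.143 0.325] wr [ 0.173 -0.267  0.15 ]
10 0.5 0.0 [ 2.172  1.584 -1.349  2.061  0.155  0.625  0.044] el [-0.302 -0.373  0.246] wr [ 0.212 -0.427  0.149]
10 1.0 0.0 [ 1.867  1.513 -1.325  1.68   0.062  1.206  0.166] el [-0.175 -0.445  0.28 ] wr [ 0.323 -0.548  0.149]
10 1.5 0.0 [ 1.52   1.504 -1.286  1.307  0.082  1.724  0.25
[... 1959 characters left out ...]
8 -0.267  0.309]
40 0.5 0.0 [ 2.002  0.911 -1.36   2.069  0.048  0.606 -0.245] el [-0.187 -0.327  0.545] wr [ 0.277 -0.392  0.307]
40 1.0 0.0 [ 1.806  1.133 -1.36   1.767  0.248  1.1   -0.072] el [-0.136 -0.411  0.455] wr [ 0.363 -0.486  0.307]
40 1.5 0.0 [ 1.547  1.243 -1.35   1.476  0.351  1.538  0.166] el [-0.026 -0.452  0.406] wr [ 0.484 -0.528  0.308]
40 2.0 0.0 [ 1.275  1.258 -1.276  1.244  0.435  1.884  0.481] el [ 0.097 -0.444  0.401] wr [ 0.611 -0.506  0.309]
40 2.5 0.0 [ 0.885  1.032 -0.739  1.124  0.309  2.013  1.092] el [ 0.233 -0.33   0.506] wr [ 0.711 -0.425  0.31 ]
40 3.0 0.0 [ 0.575  0.929 -0.412  1.154  0.408  1.999  1.586] el [ 0.3   -0.221  0.549] wr [ 0.76  -0.306  0.31 ]
```

```bash
cat > sim.py <<'E'
from ik import *
def run(W,q,n=6,v=True):
    for a,b in zip(W[:-1],W[1:]):
        for i in range(1,n+1):
            w=np.array(a)+(np.array(b)-np.array(a))*i/n
            e,qn=ik(*pose(w[:3],w[3],np.radians(w[4])),q);st=np.abs(qn-q).max();q=qn
        m=np.minimum(q-LO,HI-q)
        if v: print(np.round(b,2),'e',round(e,3),q,'margin',m.min().round(2),'j',m.argmin()+1,'step',st.round(2))
    return q
if __name__=='__main__':
    q=arm.sense()['joints']
    for al in(35,45):
      for pf in(3.6,3.9,4.28):
        print(al,pf);e,q0=ik(*pose(np.array([.4403,.372,.25]),1.819,-np.radians(al)),q)
        run([(.4403,.372,.25,1.819,-al),(.4403,.372,.03,1.819,-al),(.4403,.372,.25,1.819,-al),(.44,.2,.3,2.3,-10),(.48,0,.3,3.0,20),(.5,-.2,.28,3.5,45),(.506,-.27,.2,pf,90-al),(.506,-.27,.09,pf,90-al)],q0)
E
python3 sim.py
```

```text
35 3.6
[  0.44   0.37   0.03   1.82 -35.  ] e 0.0 [-0.425  0.821 -0.816  1.573  0.906  1.61  -1.24 ] margin 0.44 j 6 step 0.05
[  0.44   0.37   0.25   1.82 -35.  ] e 0.0 [-0.371  0.586 -0.919  1.424  0.787  1.881 -1.04 ] margin 0.17 j 6 step 0.05
[  0.44   0.2    0.3    2.3  -10.  ] e 0.0 [ 0.299 -0.1   -0.825  1.78   0.098  1.388  0.188] margin 0.2 j 2 step 0.24
[ 0.48  0.    0.3   3.   20.  ] e 0.0 [ 0.474  0.233 -0.577  1.534  0.054  1.754  1.319] margin 0.3 j 6 step 0.13
[ 0.5  -0.2   0.28  3.5  45.  ] e 0.0 [ 0.276  0.544 -0.233  1.293  0.467  2.03   2.012] margin 0.02 j 6 step 0.18
[ 0.51 -0.27  0.2   3.6  55.  ] e 0.0 [ 0.277  0.71  -0.193  1.291  0.64   1.98   2.101] margin 0.07 j 6 step 0.03
[ 0.51 -0.27  0.09  3.6  55.  ] e 0.0 [ 0.276  0.829 -0.189  1.333  0.63   1.847  2.009] margin 0.2 j 6 step 0.02
35 3.9
[  0.44   0.37   0.03   1.82 -35.  ] e 0.0 [-0.425  0.821 -0.816  1.573  0.906  1.61  -1.24 ] margin 0.44 j 6 step 0.05
[  0.44   0.37   0.25   1.82 -35.  ] e 0.0 [-0.371  0.586 -0.919  1.424  0.787  1.881 -1.04 ] margin 0.17 j 6 step 0.05
[  0.44   0.2    0.3    2.3  
[... 3152 characters left out ...]
05
[  0.44   0.37   0.25   1.82 -45.  ] e 0.0 [-0.489  0.66  -0.853  1.379  0.882  2.013 -1.068] margin 0.04 j 6 step 0.04
[  0.44   0.2    0.3    2.3  -10.  ] e 0.0 [ 0.237 -0.094 -0.769  1.78   0.106  1.389  0.181] margin 0.21 j 2 step 0.26
[ 0.48  0.    0.3   3.   20.  ] e 0.0 [ 0.427  0.226 -0.519  1.534  0.043  1.753  1.33 ] margin 0.3 j 6 step 0.13
[ 0.5  -0.2   0.28  3.5  45.  ] e 0.0 [ 0.276  0.544 -0.233  1.293  0.467  2.03   2.012] margin 0.02 j 6 step 0.18
[ 0.51 -0.27  0.2   4.28 45.  ] e 0.0 [ 0.314  0.376 -0.322  1.702  0.826  1.509  2.46 ] margin 0.23 j 7 step 0.1
[ 0.51 -0.27  0.09  4.28 45.  ] e 0.0 [ 0.294  0.516 -0.302  1.763  0.881  1.381  2.309] margin 0.38 j 7 step 0.03
```

```bash
cat >> h.py <<'E'
def rel(pT,MT,start=None):
    """shares of shift and turn from the present (or given) pose to pT,MT"""
    if start is None: s=arm.sense();p0,M0=s['tool_pos'],R.from_rotvec(s['orientation']).as_matrix()
    else: p0,M0=start
    sh=M0.T@(np.array(pT)-p0)/.25;rv=R.from_matrix(M0.T@MT).as_rotvec()/np.pi
    print('shift',sh.round(3),'turn',rv.round(3),'deg',round(180*np.linalg.norm(rv)));return np.array(pT),MT
E
python3 - <<'E'
from ik import *
g=np.array([.4403,.372,.029]);t=-np.radians(40)
s1=rel(*pose(g+[0,0,.11],1.819,t));s2=rel(*pose(g,1.819,t),start=s1)
a=cv2.imread('pics/top0.png');b=cv2.imread('pics/side0.png');w=cv2.imread('pics/w1.png')
z=lambda i,x,y:cv2.resize(i[y:y+50,x:x+50],(400,400),interpolation=cv2.INTER_CUBIC)
o=np.hstack([z(a,355,235),z(b,212,297),z(w,445,240)]);cv2.imwrite('pics/post.png',cv2.resize(o,(798,266)))
E
```

```text
shift [0.199 0.005 0.38 ] turn [-0.002 -0.055 -0.001] deg 10
shift [0.283 0.    0.337] turn [0. 0. 0.] deg 0
```

View pics/post.png

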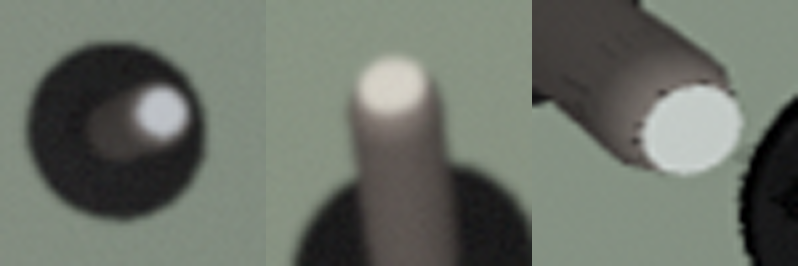

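The crops show the post's white tip at (160,111) in the top view, (126,84) in the side view and (158,128) in the wrist view.

Request:
move_arm([
  [0.1, 0.003, 0.2, 0, -0.03, 0, 1],
  [0.199, 0.005, 0.38, 0, -0.055, 0, 1],
  [0.199, 0.005, 0.38, 0, -0.055, 0, 1],
  [0.199, 0.005, 0.38, 0, -0.055, 0, 1],
])

```text
t: 30.5
tool_pos: [0.4441, 0.3669, 0.1394]
orientation: [1.57, 1.992, -0.566]
force: [0.1, -0.3, 1.7]
finger_gap: 0.0856
finger_force: 0.0
```

Run:
```python
from ik import *
a=arm.snapshot("top");b=arm.snapshot("side");w=arm.snapshot("wrist")
T1=[[0.437,-0.862,-0.256,0.567],[-0.9,-0.419,-0.125,0.01],[0,0.285,-0.959,0.473],[0,0,0,1]]
w1=dict(T=T1,intrinsics=w["intrinsics"])
pa,pb,pw=(a,(384.7,255.5)),(b,(234.9,312)),(w1,(473.9,263.3))
print('tip all',tri([pa,pb,pw]),'ab',tri([pa,pb]),'aw',tri([pa,pw]),'bw',tri([pb,pw]),'w@.108',onz(*pw,.108),'a',onz(*pa,.108),'foot',onz(a,(376.2,259.),.008))
s=arm.sense();print(s['t'],s['tool_pos'],s['force']);rel(*pose(np.array([.4403,.372,.029]),1.819,-np.radians(40)))
```

```text
tip all [ 0.512 -0.272  0.108] ab [ 0.512 -0.271  0.107] aw [ 0.512 -0.272  0.109] bw [ 0.513 -0.273  0.108] w@.108 [ 0.513 -0.273  0.108] a [ 0.511 -0.271  0.108] foot [ 0.51  -0.27   0.008]
30.65 [0.444 0.368 0.14 ] [-0.459 -0.774  0.304]
shift [ 0.3   -0.013  0.349] turn [-0.001 -0.001 -0.004] deg 1
```

Request:
move_arm([
  [0.12, -0.008, 0.15, 0, 0, 0, 1],
  [0.22, -0.008, 0.27, 0, 0, 0, 1],
  [0.29, -0.008, 0.343, 0, 0, 0, 1],
  [0.29, -0.008, 0.343, 0, 0, 0, 1],
  [0.29, -0.008, 0.343, 0, 0, 0, 0],
  [0.29, -0.008, 0.343, 0, 0, 0, 0],
  [0.29, -0.008, 0.343, 0, 0, 0, 0],
  [0.29, -0.008, 0.343, 0, 0, 0, 0],
], force=60)

```text
t: 31.65
tool_pos: [0.4412, 0.3684, 0.0265]
orientation: [1.566, 1.993, -0.565]
force: [-0.6, 2.8, 5.8]
finger_gap: 0.0557
finger_force: 64.0
```

Run:
```python
from ik import *
s=arm.sense();print(s['t'],s['tool_pos'],s['force'],s['finger_gap'],s['finger_force'],s['joints'])
M=R.from_rotvec(s['orientation']).as_matrix();g=s['tool_pos']-.005*M[:,2];print('grasp pt',g,'yaw',np.arctan2(M[0,1],-M[1,1]),'tilt',np.degrees(np.arctan2(M[2,0],-M[2,2])))
st=(s['tool_pos'],M)
W=[(g[0],g[1],.2,1.819,-40),(.44,.25,.25,2.1,-20),(.45,.1,.27,2.6,0),(.48,-.05,.27,3.1,15),(.495,-.18,.26,3.6,35),(.512,-.26,.23,4.0,50)]
for x in W: st=rel(*pose(np.array(x[:3]),x[3],np.radians(x[4])),start=st)
from sim import run
run([(*g,1.819,-40)]+W+[(.512,-.272,.09,4.0,50)],s['joints'])
```

```text
31.65 [0.441 0.368 0.027] [-0.643  2.806  5.775] 0.05574893882443696 64.04632237739861 [-0.474  0.86  -0.794  1.526  0.912  1.703 -1.252]
grasp pt [0.44  0.372 0.03 ] yaw 1.8101915026092714 tilt -39.876965431734995
shift [-0.435  0.002 -0.521] turn [-0.001 -0.001 -0.003] deg 1
shift [-0.482 -0.119  0.148] turn [-0.045  0.11  -0.078] deg 26
shift [-0.526 -0.268  0.108] turn [-0.028  0.109 -0.158] deg 35
shift [-0.408 -0.455 -0.001] turn [ 0.021  0.082 -0.158] deg 32
shift [-0.084 -0.523  0.016] turn [ 0.068  0.109 -0.145] deg 35
shift [ 0.001 -0.323  0.143] turn [ 0.086  0.082 -0.094] deg 27
[  0.44   0.37   0.2    1.82 -40.  ] e 0.0 [-0.437  0.666 -0.869  1.449  0.848  1.883 -1.105] margin 0.17 j 6 step 0.03
[  0.44   0.25   0.25   2.1  -20.  ] e 0.0 [ 0.201  0.134 -1.057  1.776  0.455  1.423 -0.425] margin 0.32 j 3 step 0.18
[0.45 0.1  0.27 2.6  0.  ] e 0.0 [ 0.417 -0.092 -0.633  1.835 -0.055  1.381  0.826] margin 0.21 j 2 step 0.16
[ 0.48 -0.05  0.27  3.1  15.  ] e 0.0 [ 0.524  0.183 -0.532  1.622  0.088  1.625  1.51 ] margin 0.43 j 6 step 0.09
[ 0.5  -0.18  0.26  3.6  35.  ] e 0.0 [ 0.483  0.45  -0.522  1.436  0.487  1.87   1.984] margin 0.18 j 6 step 0.08
[ 0.51 -0.26  0.23  4.   50.  ] e 0.0 [ 0.422  0.54  -0.505  1.499  0.857  1.833  2.257] margin 0.22 j 6 step 0.06
[ 0.51 -0.27  0.09  4.   50.  ] e 0.0 [ 0.414  0.704 -0.469  1.569  0.901  1.67   2.11 ] margin 0.38 j 6 step 0.03
```

Request:
move_arm([
  [-0.1, 0, -0.12, 0, 0, 0, 0],
  [-0.25, 0, -0.3, 0, 0, 0, 0],
  [-0.435, 0.002, -0.521, 0, 0, 0, 0],
  [-0.435, 0.002, -0.521, 0, 0, 0, 0],
  [-0.435, 0.002, -0.521, 0, 0, 0, 0],
  [-0.435, 0.002, -0.521, 0, 0, 0, 0],
])

```text
t: 32.4
tool_pos: [0.4409, 0.3668, 0.1923]
orientation: [1.564, 1.993, -0.573]
force: [-0.7, -0.2, -1.5]
finger_gap: 0.0556
finger_force: 63.7
```

Request:
move_arm([
  [-0.16, -0.04, 0.05, -0.015, 0.037, -0.026, 0],
  [-0.32, -0.08, 0.1, -0.03, 0.073, -0.052, 0],
  [-0.482, -0.119, 0.148, -0.045, 0.11, -0.078, 0],
  [-0.482, -0.119, 0.148, -0.045, 0.11, -0.078, 0],
  [-0.482, -0.119, 0.148, -0.045, 0.11, -0.078, 0],
])

```text
t: 33.02
tool_pos: [0.44, 0.2451, 0.2426]
orientation: [1.423, 2.444, -0.255]
force: [0.2, -0.7, -1.5]
finger_gap: 0.0557
finger_force: 64.0
```

Request:
move_arm([
  [-0.13, -0.067, 0.027, -0.007, 0.027, -0.04, 0],
  [-0.263, -0.134, 0.054, -0.014, 0.054, -0.08, 0],
  [-0.39, -0.2, 0.08, -0.021, 0.08, -0.12, 0],
  [-0.526, -0.268, 0.108, -0.028, 0.109, -0.158, 0],
  [-0.526, -0.268, 0.108, -0.028, 0.109, -0.158, 0],
  [-0.526, -0.268, 0.108, -0.028, 0.109, -0.158, 0],
])

```text
t: 33.78
tool_pos: [0.4477, 0.0974, 0.2618]
orientation: [-0.856, -3.019, -0.001]
force: [0.0, 1.6, -1.7]
finger_gap: 0.0553
finger_force: 64.1
```

```bash
cat > wp.py <<'E'
from ik import *
def go(W,pr=True):
    s=arm.sense();print(s['t'],s['tool_pos'],s['force'],s['finger_gap'],s['joints'])
    M=R.from_rotvec(s['orientation']).as_matrix();st=(s['tool_pos'],M)
    print('grasp pt',s['tool_pos']-.005*M[:,2],'yaw',np.arctan2(M[0,1],-M[1,1]),'tilt',np.degrees(np.arctan2(M[:,0]@[0,0,1],-M[2,2])))
    for x in W: st=rel(*pose(np.array(x[:3]),x[3],np.radians(x[4])),start=st)
E
python3 - <<'E'
from wp import *
go([(.48,-.05,.27,3.1,15),(.495,-.18,.26,3.6,35),(.512,-.26,.23,4.0,50)])
E
```

```text
33.775 [0.448 0.097 0.262] [ 0.025  1.641 -1.668] 0.05529649348325326 [ 0.663 -0.1   -0.865  1.849 -0.08   1.362  0.836]
grasp pt [0.448 0.097 0.267] yaw 2.589079378899147 tilt 0.22723424141549806
shift [-0.415 -0.437 -0.015] turn [ 0.021  0.08  -0.162] deg 33
shift [-0.084 -0.523  0.016] turn [ 0.068  0.109 -0.145] deg 35
shift [ 0.001 -0.323  0.143] turn [ 0.086  0.082 -0.094] deg 27
```

Request:
move_arm([
  [-0.1, -0.11, 0, 0.005, 0.02, -0.04, 0],
  [-0.2, -0.22, 0, 0.01, 0.04, -0.08, 0],
  [-0.31, -0.33, -0.01, 0.015, 0.06, -0.12, 0],
  [-0.415, -0.437, -0.015, 0.021, 0.08, -0.162, 0],
  [-0.415, -0.437, -0.015, 0.021, 0.08, -0.162, 0],
  [-0.415, -0.437, -0.015, 0.021, 0.08, -0.162, 0],
])

```text
t: 34.52
tool_pos: [0.4792, -0.0454, 0.2657]
orientation: [-0.049, -2.882, -0.009]
force: [-0.1, -0.4, -1.7]
finger_gap: 0.0553
finger_force: 64.1
```

Request:
move_arm([
  [-0.02, -0.13, 0, 0.017, 0.027, -0.036, 0],
  [-0.04, -0.26, 0, 0.034, 0.054, -0.072, 0],
  [-0.06, -0.39, 0.01, 0.05, 0.08, -0.11, 0],
  [-0.084, -0.523, 0.016, 0.068, 0.109, -0.145, 0],
  [-0.084, -0.523, 0.016, 0.068, 0.109, -0.145, 0],
  [-0.084, -0.523, 0.016, 0.068, 0.109, -0.145, 0],
])

```text
t: 35.28
tool_pos: [0.4939, -0.1772, 0.2578]
orientation: [0.586, -2.478, 0.187]
force: [0.6, 1.0, 0.0]
finger_gap: 0.0555
finger_force: 64.2
```

Run:
```python
from wp import *
go([(.512,-.272,.22,4.0,50)])
```

```text
35.275 [ 0.494 -0.177  0.258] [0.561 0.986 0.003] 0.05554220073541465 [ 0.626  0.502 -0.746  1.425  0.542  1.919  1.914]
grasp pt [ 0.496 -0.176  0.262] yaw -2.6764332398847683 tilt 34.70007030838093
shift [ 0.004 -0.377  0.204] turn [ 0.084  0.084 -0.093] deg 27
```

Request:
move_arm([
  [0, -0.1, 0.05, 0.025, 0.025, -0.028, 0],
  [0, -0.2, 0.1, 0.05, 0.05, -0.056, 0],
  [0.004, -0.377, 0.204, 0.084, 0.084, -0.093, 0],
  [0.004, -0.377, 0.204, 0.084, 0.084, -0.093, 0],
  [0.004, -0.377, 0.204, 0.084, 0.084, -0.093, 0],
  [0.004, -0.377, 0.204, 0.084, 0.084, -0.093, 0],
])

```text
t: 36.02
tool_pos: [0.5098, -0.2763, 0.2181]
orientation: [0.957, -2.102, 0.451]
force: [0.4, -0.4, -0.7]
finger_gap: 0.0556
finger_force: 64.3
```

Run:
```python
from wp import *
go([(.513,-.271,.15,4.0,50),(.513,-.271,.093,4.0,50)])
b=arm.snapshot("side");t=arm.snapshot("top")
o=np.hstack([cv2.resize(p["pixels"][y:y+150,x:x+150,::-1],(400,400)) for p,x,y in((b,160,230),(t,320,190))]);cv2.imwrite('pics/hov.png',o)
```

```text
36.025 [ 0.51  -0.276  0.218] [ 0.415 -0.43  -0.681] 0.05556531477422288 [ 0.573  0.604 -0.702  1.496  0.929  1.898  2.217]
grasp pt [ 0.512 -0.273  0.221] yaw -2.2853912599700594 tilt 50.01822987093367
shift [-0.224  0.005  0.177] turn [-0.    -0.    -0.001] deg 0
shift [-0.175  0.     0.147] turn [0. 0. 0.] deg 0
```

View pics/hov.png

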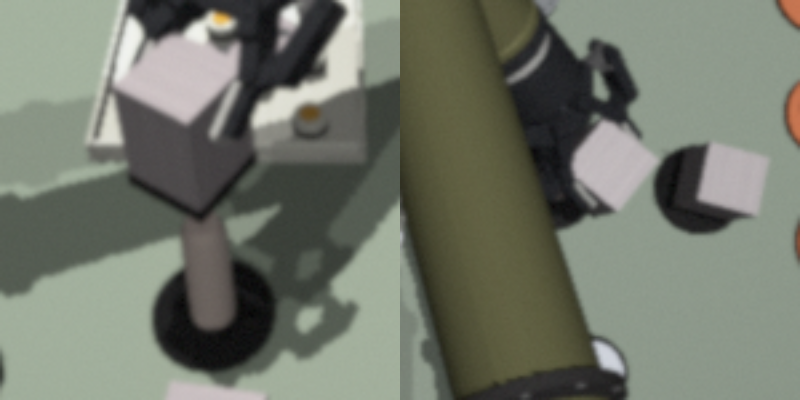

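The side crop shows the cup mouth down over the post, and in the top crop it is clear of the hung cup.

Request:
move_arm([
  [-0.1, 0.003, 0.08, 0, 0, 0, 0],
  [-0.224, 0.005, 0.177, 0, 0, 0, 0],
  [-0.224, 0.005, 0.177, 0, 0, 0, 0],
  [-0.224, 0.005, 0.177, 0, 0, 0, 0],
])

```text
t: 36.62
tool_pos: [0.51, -0.2751, 0.1467]
orientation: [0.957, -2.1, 0.45]
force: [0.4, 0.2, 0.1]
finger_gap: 0.0555
finger_force: 64.3
```

Request:
move_arm([
  [-0.06, 0, 0.05, 0, 0, 0, 0],
  [-0.12, 0, 0.1, 0, 0, 0, 0],
  [-0.17, 0, 0.143, 0, 0, 0, 0],
  [-0.17, 0, 0.143, 0, 0, 0, 0],
  [-0.17, 0, 0.143, 0, 0, 0, 0],
])

```text
t: 37.25
tool_pos: [0.5093, -0.2751, 0.0895]
orientation: [0.958, -2.098, 0.448]
force: [-0.3, 0.2, -1.2]
finger_gap: 0.0556
finger_force: 64.5
```

Run:
```python
from wp import *
go([(.513,-.271,.089,4.0,50)])
```

```text
37.25 [ 0.509 -0.275  0.09 ] [-0.321  0.222 -1.197] 0.055599860515704834 [ 0.546  0.755 -0.662  1.564  0.971  1.769  2.068]
grasp pt [ 0.512 -0.272  0.093] yaw -2.2853269596961687 tilt 50.171848490955156
shift [-0.016 -0.     0.004] turn [ 0.001 -0.001 -0.   ] deg 0
```

Request:
move_arm([
  [-0.005, 0, 0.004, 0, 0, 0, 0],
  [-0.01, 0, 0.008, 0, 0, 0, 0],
  [-0.01, 0, 0.008, 0, 0, 0, 0],
])

```text
t: 37.62
tool_pos: [0.5093, -0.2752, 0.0864]
orientation: [0.957, -2.099, 0.449]
force: [-0.1, 0.8, -2.4]
finger_gap: 0.0555
finger_force: 64.5
```

Request:
move_arm([
  [-0.003, 0, 0.003, 0, 0, 0, 0.75],
  [-0.003, 0, 0.003, 0, 0, 0, 0.85],
  [-0.003, 0, 0.003, 0, 0, 0, 0.85],
  [-0.003, 0, -0.1, 0, 0, 0, 0.85],
  [-0.003, 0, -0.25, 0, 0, 0, 0.85],
  [-0.003, 0, -0.4, 0, 0, 0, 0.85],
  [-0.003, 0, -0.5, 0, 0, 0, 0.85],
  [-0.003, 0, -0.5, 0, 0, 0, 0.85],
])

```text
t: 38.62
tool_pos: [0.5738, -0.2006, 0.1668]
orientation: [0.96, -2.1, 0.45]
force: [-0.8, 0.3, -0.2]
finger_gap: 0.0727
finger_force: 0.0
```

Run:
```python
from wp import *
go([])
w=arm.snapshot("wrist");b=arm.snapshot("side")
o=np.hstack([cv2.resize(w["pixels"][:,:,::-1],(400,300)),cv2.resize(b["pixels"][225:375,160:360,::-1],(400,300))]);cv2.imwrite('pics/hung.png',o)
print('tray blobs');blobs(w)
```

```text
38.625 [ 0.574 -0.201  0.167] [-0.797  0.328 -0.162] 0.07272335232398597 [ 0.405  0.773 -0.688  1.352  0.932  1.954  2.102]
grasp pt [ 0.576 -0.198  0.17 ] yaw -2.283012041171584 tilt 50.025636449304834
tray blobs
px 78 9 r 15.6 fill 0.55 world [ 0.477 -0.823] tray [  39. -837.]
px 46 13 r 22.6 fill 0.26 world [ 0.523 -0.843] tray [  88. -851.]
```

View pics/hung.png

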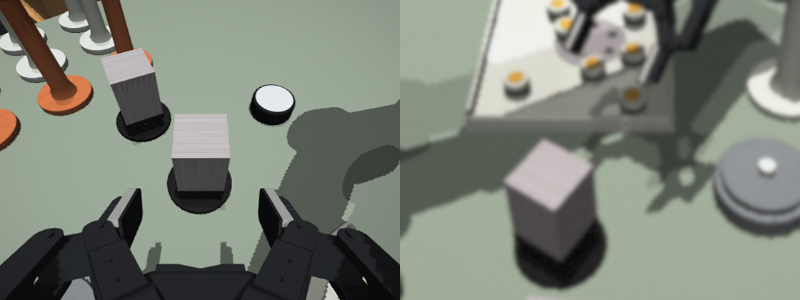

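The cup hangs upright on the free post, next to the untouched hung cup. Next I'll go back over the tray to check the plugs and view the switch.

Run:
```python
from wp import *
go([(.52,-.12,.3,3.5,30),(.5,.03,.34,2.9,5),(.5,.08,.36,2.0,0)])
w=arm.snapshot("wrist");b=arm.snapshot("side")
# top-face centres of both cups
for p in(w,b):
    print(proj(p,(.512,-.272,.111)),find(p,"cup"),find(p,"hung_cup"))
from sim import run
run([(.576,-.198,.17,4.0,50),(.52,-.12,.3,3.5,30),(.5,.03,.34,2.9,5),(.5,.08,.36,2.0,0)],arm.sense()['joints'])
```

```text
38.725 [ 0.572 -0.203  0.165] [ 0.047 -0.237 -0.493] 0.07253238931044681 [ 0.407  0.774 -0.686  1.355  0.932  1.954  2.102]
grasp pt [ 0.575 -0.2    0.168] yaw -2.285500658151116 tilt 50.218656424181816
shift [ 0.334  0.379 -0.414] turn [-0.103 -0.11   0.122] deg 35
shift [-0.046  0.591 -0.208] turn [-0.058 -0.135  0.184] deg 42
shift [ 0.053  0.194 -0.076] turn [-0.012 -0.026  0.286] deg 52
[279.706 193.518] [([0.518, -0.26, 0.114], 0.64)] [([0.515, -0.399, 0.096], 0.8)]
[234.578 310.792] [([0.515, -0.288, 0.092], 0.96)] [([0.514, -0.428, 0.109], 0.9)]
[ 0.52 -0.12  0.3   3.5  30.  ] e 0.0 [ 0.582  0.481 -0.764  1.35   0.451  1.948  1.779] margin 0.1 j 6 step 0.08
[0.5  0.03 0.34 2.9  5.  ] e 0.0 [ 0.657  0.065 -0.777  1.587  0.018  1.591  1.209] margin 0.37 j 2 step 0.1
[0.5  0.08 0.36 2.   0.  ] e 0.0 [ 0.613 -0.005 -0.806  1.597 -0.003  1.548  0.236] margin 0.3 j 2 step 0.17
```

Request:
move_arm([
  [0.08, 0.09, -0.1, -0.026, -0.028, 0.03, 0.85],
  [0.17, 0.19, -0.2, -0.052, -0.055, 0.06, 0.85],
  [0.25, 0.28, -0.31, -0.078, -0.083, 0.09, 0.85],
  [0.334, 0.379, -0.414, -0.103, -0.11, 0.122, 0.85],
  [0.334, 0.379, -0.414, -0.103, -0.11, 0.122, 0.85],
  [0.334, 0.379, -0.414, -0.103, -0.11, 0.122, 0.85],
])

```text
t: 39.78
tool_pos: [0.5177, -0.1212, 0.2958]
orientation: [0.466, -2.582, 0.125]
force: [-0.2, -0.4, -1.1]
finger_gap: 0.0726
finger_force: 0.0
```

Request:
move_arm([
  [-0.01, 0.12, -0.04, -0.012, -0.027, 0.037, 0.4],
  [-0.02, 0.24, -0.08, -0.024, -0.054, 0.074, 0],
  [-0.03, 0.36, -0.12, -0.035, -0.08, 0.11, 0],
  [-0.04, 0.48, -0.16, -0.047, -0.107, 0.147, 0],
  [-0.046, 0.591, -0.208, -0.058, -0.135, 0.184, 0],
  [-0.046, 0.591, -0.208, -0.058, -0.135, 0.184, 0],
  [-0.046, 0.591, -0.208, -0.058, -0.135, 0.184, 0],
])

```text
t: 40.65
tool_pos: [0.4997, 0.0294, 0.3344]
orientation: [-0.371, -3.031, -0.017]
force: [-1.0, -1.6, -0.5]
finger_gap: 0.0001
finger_force: 0.0
```

Run:
```python
from wp import *
go([(.5,.08,.36,2.0,0)])
w=arm.snapshot("wrist");L=blobs(w,mn=15);P=np.array([x[0][:2] for x in L])
from scipy.spatial.distance import pdist
print(len(P),np.sort(pdist(P))[:4])
for k in("switch_tip","switch_foot"):print(find(w,k))
```

```text
40.65 [0.5   0.029 0.334] [-1.002 -1.647 -0.455] 0.00011002303395610847 [ 0.675  0.084 -0.809  1.583  0.028  1.583  1.192]
grasp pt [0.5   0.029 0.339] yaw 2.898002268223068 tilt 5.073479885340922
shift [ 0.055  0.197 -0.078] turn [-0.013 -0.026  0.286] deg 52
px 199 287 r 5.9 fill 0.85 world [ 0.603 -0.114] tray [  68. -118.]
px 360 270 r 6.0 fill 0.86 world [0.633 0.111] tray [ 68. 109.]
px 231 251 r 6.2 fill 0.84 world [ 0.563 -0.056] tray [ 21. -66.]
px 342 231 r 6.4 fill 0.85 world [0.572 0.098] tray [10. 88.]
px 279 220 r 6.4 fill 0.85 world [0.537 0.018] tray [-14.   4.]
px 308 207 r 6.6 fill 0.85 world [0.529 0.06 ] tray [-28.  45.]
px 205 190 r 6.6 fill 0.86 world [ 0.474 -0.067] tray [-66. -88.]
px 356 171 r 6.5 fill 0.87 world [0.498 0.132] tray [-69. 112.]
8 [0.043 0.057 0.062 0.07 ]
[([0.606, 0.262, 0.098], 0.69)]
[([0.627, 0.256, 0.027], 0.94)]
```

Request:
move_arm([
  [0.015, 0.05, -0.03, -0.003, -0.006, 0.06, 0],
  [0.03, 0.1, -0.05, -0.006, -0.012, 0.12, 0],
  [0.055, 0.197, -0.078, -0.01, -0.02, 0.18, 0],
  [0.055, 0.197, -0.078, -0.013, -0.026, 0.24, 0],
  [0.055, 0.197, -0.078, -0.013, -0.026, 0.286, 0],
  [0.055, 0.197, -0.078, -0.013, -0.026, 0.286, 0],
  [0.055, 0.197, -0.078, -0.013, -0.026, 0.286, 0],
])

```text
t: 41.68
tool_pos: [0.5004, 0.0806, 0.3559]
orientation: [1.697, 2.644, 0.005]
force: [0.7, 0.3, -0.6]
finger_gap: -0.0001
finger_force: 0.0
```

Run:
```python
from wp import *
go([])
w=arm.snapshot("wrist");L=blobs(w,mn=15)
for k in("switch_tip","switch_foot"):
  print(find(w,k))
  for r in arm.outline_of(w,k)[:1]:
    q=cv2.minAreaRect(cv2.findNonZero(r["region"].astype(np.uint8)));print(k,r["score"],q,cv2.boxPoints(q).round(0).tolist())
o=w["pixels"][:,:,::-1];save(w,'w9')
u=proj(w,(.62,.258,.05)).astype(int);print(u)
c=o[max(u[1]-50,0):u[1]+50,max(u[0]-70,0):u[0]+70];cv2.imwrite('pics/sw.png',cv2.resize(c,None,fx=5,fy=5,interpolation=cv2.INTER_CUBIC))
```

```text
41.675 [0.5   0.081 0.356] [ 0.727  0.291 -0.595] -6.324635446806495e-05 [ 0.614  0.013 -0.823  1.592  0.007  1.539  0.22 ]
grasp pt [0.5   0.081 0.361] yaw 2.0003366565660006 tilt 0.0968818631329902
px 316 272 r 5.4 fill 0.72 world [ 0.614 -0.039] tray [ 70. -42.]
px 222 252 r 5.6 fill 0.85 world [ 0.474 -0.067] tray [-66. -89.]
px 345 233 r 5.8 fill 0.83 world [0.625 0.034] tray [71. 32.]
px 285 219 r 5.9 fill 0.85 world [0.537 0.018] tray [-14.   4.]
px 292 190 r 6.0 fill 0.89 world [0.529 0.06 ] tray [-28.  44.]
px 376 188 r 6.3 fill 0.8 world [0.632 0.111] tray [ 67. 109.]
px 333 178 r 6.3 fill 0.86 world [0.573 0.098] tray [10. 88.]
px 294 132 r 6.6 fill 0.87 world [0.498 0.132] tray [-69. 112.]
[([0.602, 0.267, 0.101], 0.66), ([0.53, 0.064, 0.034], 0.51), ([0.474, -0.062, 0.03], 0.31)]
switch_tip 0.81 ((438.2759094238281, 65.68965148925781), (23.89777183532715, 38.604095458984375), 23.198591232299805) [[420.0, 79.0], [435.0, 43.0], [457.0, 53.0], [442.0, 88.0]]
[([0.632, 0.259, 0.025], 0.91)]
switch_foot 0.91 ((440.6800231933594, 80.760009765625), (56.00000762939453, 60.80000686645508), 36.86989212036133) [[400.0, 88.0], [437.0, 40.0], [481.0, 73.0], [445.0, 122.0]]
[430  79]
```

View pics/sw.png

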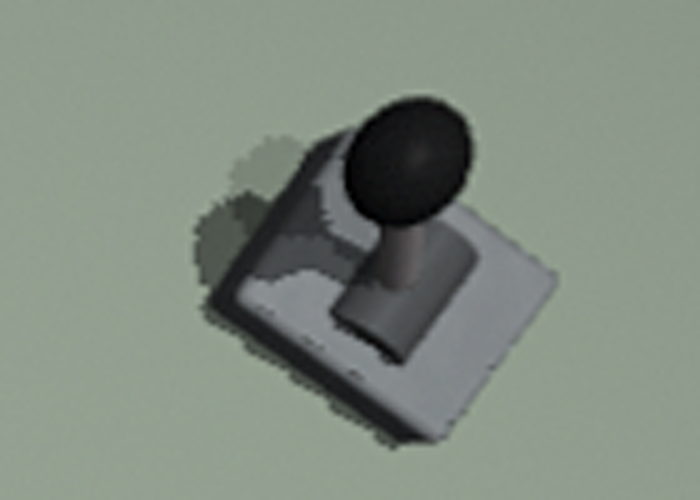

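The crop shows the switch block, its pivot barrel and the black knob at (408,162), leaning towards the robot. All ten plugs are still where I put them.

Run:
```python
from wp import *
w=arm.snapshot("wrist");b=arm.snapshot("side")
px=lambda x,y:(360+x/5-.4,29+y/5-.4)
c=[onz(w,px(*q),.022)[:2] for q in((350,135),(557,280),(437,440),(237,295))];print('block',c,'centre',np.mean(c,0))
print('long edge',c[2]-c[3],c[1]-c[0],'short',c[1]-c[2],c[0]-c[3])
d=onz(w,px(455,240),.035)-onz(w,px(370,340),.035);print('barrel',d[:2])
k=px(408,162);print('foot nets',[find(b,"switch_foot"),find(w,"switch_foot")])
hb=b["pixels"];o=arm.outline_of(b,"switch_tip")[0];g=cv2.cvtColor(hb,cv2.COLOR_RGB2GRAY)
u=proj(b,(.605,.262,.1)).astype(int);sub=g[u[1]-15:u[1]+16,u[0]-15:u[0]+16]<45
n,l,st,ce=cv2.connectedComponentsWithStats(sub.astype(np.uint8))
for i in range(1,n):
  if st[i,4]>15: kb=ce[i]+u-15;print('side blob',kb,st[i],'tri',tri([(w,k),(b,kb)]))
```

```text
block [array([0.614, 0.289]), array([0.681, 0.281]), array([0.675, 0.234]), array([0.608, 0.244])] centre [0.644 0.262]
long edge [ 0.067 -0.009] [ 0.067 -0.007] short [0.007 0.047] [0.007 0.045]
barrel [0.007 0.029]
foot nets [[([0.633, 0.252, 0.024], 0.63), ([0.578, 0.091, 0.026], 0.6)], [([0.631, 0.257, 0.025], 0.69)]]
side blob [259.393 162.179] [14 15  6  6 28] tri [0.608 0.268 0.09 ]
```

Run:
```python
from wp import *
s=arm.sense();print(s['t'])
plan([('a',.560,.272,.18,1.45),('down',.560,.272,.087,1.45),('p1',.644,.262,.087,1.45),('p2',.656,.2605,.087,1.45)])
```

```text
42.175
42.175 [0.5   0.081 0.356] 1.999 [ 0.614  0.011 -0.824  1.592  0.007  1.539  0.218]
a [0.595 0.535 0.705] rz 0.175 rows 4.3
down [0.    0.    0.372] rz -0.0 rows 1.5
p1 [ 0.001  0.338 -0.   ] rz -0.0 rows 1.4
p2 [-0.     0.048 -0.   ] rz -0.0 rows 0.2
```

Request:
move_arm([
  [0.1, 0.1, 0.1, 0, 0, 0.04, 0],
  [0.22, 0.2, 0.25, 0, 0, 0.08, 0],
  [0.34, 0.31, 0.4, 0, 0, 0.12, 0],
  [0.46, 0.42, 0.55, 0, 0, 0.175, 0],
  [0.595, 0.535, 0.705, 0, 0, 0.175, 0],
  [0.595, 0.535, 0.705, 0, 0, 0.175, 0],
  [0.595, 0.535, 0.705, 0, 0, 0.175, 0],
  [0.595, 0.535, 0.705, 0, 0, 0.175, 0],
])

```text
t: 43.18
tool_pos: [0.5619, 0.2709, 0.1823]
orientation: [2.353, 2.077, 0.008]
force: [0.1, 0.1, 0.8]
finger_gap: 0.0002
finger_force: 0.0
```

Request:
move_arm([
  [0, 0, 0.15, 0, 0, 0, 0],
  [0, 0, 0.3, 0, 0, 0, 0],
  [0, 0, 0.372, 0, 0, 0, 0],
  [0, 0, 0.372, 0, 0, 0, 0],
  [0, 0, 0.372, 0, 0, 0, 0],
])

```text
t: 43.8
tool_pos: [0.5621, 0.2728, 0.0896]
orientation: [2.352, 2.08, 0.01]
force: [0.2, 0.5, -0.1]
finger_gap: 0.0002
finger_force: 0.0
```

Request:
move_arm([
  [0, 0.05, 0, 0, 0, 0, 0],
  [0, 0.1, 0, 0, 0, 0, 0],
  [0, 0.15, 0, 0, 0, 0, 0],
  [0, 0.2, 0, 0, 0, 0, 0],
  [0, 0.25, 0, 0, 0, 0, 0],
  [0, 0.3, 0, 0, 0, 0, 0],
  [0, 0.338, 0, 0, 0, 0, 0],
  [0, 0.338, 0, 0, 0, 0, 0],
])

```text
t: 44.8
tool_pos: [0.6457, 0.2616, 0.0875]
orientation: [2.354, 2.08, 0.006]
force: [-0.3, -0.5, -0.0]
finger_gap: -0.0001
finger_force: 0.0
```

Request:
move_arm([
  [0, 0.016, 0, 0, 0, 0, 0],
  [0, 0.032, 0, 0, 0, 0, 0],
  [0, 0.032, 0, 0, 0, 0, 0],
])

```text
t: 45.18
tool_pos: [0.6531, 0.2611, 0.0879]
orientation: [2.353, 2.081, 0.006]
force: [-0.3, 0.4, 0.4]
finger_gap: -0.0003
finger_force: 0.0
```

Run:
```python
from wp import *
go([])
b=arm.snapshot("side");t=arm.snapshot("top")
for p in(b,t):print(find(p,"switch_tip",th=.2),find(p,"switch_foot"))
print([proj(b,(.644+.038*s,.262-.004*s,.1)) for s in(-1,0,1)])
cv2.imwrite('pics/sw2.png',cv2.resize(b["pixels"][130:210,220:320,::-1],(700,560),interpolation=cv2.INTER_CUBIC))
```

```text
45.175 [0.653 0.261 0.088] [-0.293  0.39   0.409] -0.00025871794335342895 [ 0.104  0.66  -0.757  1.456  0.467  1.207 -0.836]
grasp pt [0.653 0.261 0.093] yaw 1.4483671908780364 tilt 0.13534935412308804
[] [([0.651, 0.245, 0.024], 0.6)]
[([0.775, -0.105, 0.01], 0.66)] [([0.775, -0.105, 0.009], 0.39)]
[array([258.647, 159.833]), array([271.836, 159.423]), array([285.023, 159.013])]
```

Request:
move_arm([
  [0, 0.02, 0, 0, 0, 0, 0],
  [0, 0.035, 0, 0, 0, 0, 0],
  [0, 0.035, 0, 0, 0, 0, 0],
])

```text
t: 45.85
tool_pos: [0.6568, 0.261, 0.0876]
orientation: [-2.348, -2.081, 0.008]
force: [-11.7, -2.5, 6.4]
finger_gap: -0.0002
finger_force: 6.3
```

Run:
```python
from wp import *
go([])
b=arm.snapshot("side");g=cv2.cvtColor(b["pixels"],cv2.COLOR_RGB2GRAY)
np.set_printoptions(linewidth=250)
print(g[144:192:2,240:316:2])
```

```text
45.85 [0.657 0.261 0.088] [-11.733  -2.503   6.389] -0.000183727875685003 [ 0.099  0.673 -0.755  1.436  0.468  1.224 -0.828]
grasp pt [0.657 0.261 0.093] yaw 1.4504502821168435 tilt -0.038658572943451645
[[ 73  88  88  91  94  71  50  75  73  27  23  31  83 132 104  48  22  14  27  24  15  19  12   8  12  21  23  18  15  11  16  16  20  25  41  48  46  49]
 [ 86  87  79  71  56  47  57 117 131  78  27  17  33  95 133 106  31  35  88  60  19  15   9  16  14  18  18  26  19   8   6   8  18  18  34  45  47  46]
 [ 57  55  53  53  52  66 108 144 149 131  79  29  18  34  95 113  40  45 121  80  23  14   9  18  14  21  35  56  34   5   5  12  19  19  26  46  48  47]
 [ 60  66  74  79 103 122 147 152 152 150 133  76  24  19  36  56  23  39 108  74  22  10  20  16  20  24  51  71  45  13   8   5  17  18  18  43  47  49]
 [112 125 138 142 148 152 152 151 151 153 151 129  71  22  16  18  21  30  83  61  19  21  13  16  25  46  58  63  37  10   9   8   9   9  22  43  48  46]
 [150 150 151 151 152 151 151 152 153 153 152 149 128  72  35  40  23  20  49  38  17  19  13  17  27  56  61  52  23   9
[... 2124 characters left out ...]
33  45  47  47  77 121 129 130 127 126 130 136 152 151 151 150 153 153 151 135]
 [152 151 152 152 154 152 154 150 148 138 125  74  48  48  46  42  44  44  45  48  49  53  74 115 125 127 129 129 129 136 150 152 152 152 154 152 153 150]
 [154 152 151 153 152 152 148 140 130 129 119  74  56  53  54  54  53  52  55  55  55  61  61  77 100 117 122 124 123 131 149 154 151 154 153 152 152 152]
 [152 152 150 153 151 143 136 130 128 121 101  63  54  52  50  52  52  52  51  53  53  55  53  56  64  85  93  91  92 101 142 151 153 153 151 151 152 152]
 [152 153 153 147 140 132 129 129 128 121  75  51  51  51  53  51  50  52  52  52  51  53  54  71  77  78  79  80  78  88 138 153 152 153 154 153 153 153]]
```

Request:
move_arm([
  [0, -0.05, 0, 0, 0, 0, 0],
  [0, -0.15, 0, 0, 0, 0, 0],
  [0, -0.25, -0.1, 0, 0, 0, 0],
  [0, -0.35, -0.3, 0, 0, 0, 0],
  [-0.2, -0.4, -0.55, 0, 0, 0, 0],
  [-0.4, -0.45, -0.8, 0, 0, 0, 0],
  [-0.45, -0.5, -0.95, 0, 0, 0, 0],
  [-0.45, -0.5, -0.95, 0, 0, 0, 0],
])

```text
t: 46.9
tool_pos: [0.5242, 0.162, 0.3289]
orientation: [2.351, 2.074, 0.013]
force: [-0.1, 0.1, -0.5]
finger_gap: -0.0004
finger_force: 0.0
```

Run:
```python
from wp import *
go([])
w=arm.snapshot("wrist");b=arm.snapshot("side")
for p in(w,b):print(find(p,"switch_tip",th=.2),find(p,"switch_foot"),find(p,"cup"),find(p,"hung_cup"),find(p,"nozzle"),find(p,"cap"))
c=np.array([.644,.262,.03]);u=np.array([.991,-.12,0])
for p in(w,b):
  g=cv2.cvtColor(p["pixels"],cv2.COLOR_RGB2GRAY)
  for th in(-.5,.3,.5):
    q=proj(p,c+.074*(u*np.sin(th)+np.array([0,0,np.cos(th)])));i=q.round().astype(int);print(th,q,g[i[1]-1:i[1]+2,i[0]-1:i[0]+2].mean() if 0<i[1]<418 else '')
L=blobs(w,mn=15);print(len(L))
```

```text
46.9 [0.524 0.162 0.329] [-0.136  0.072 -0.458] -0.00039216036800563997 [ 0.474  0.142 -0.906  1.555  0.116  1.489 -0.561]
grasp pt [0.524 0.162 0.334] yaw 1.4454293760617973 tilt 0.12210402735224278
[([0.672, 0.261, 0.097], 0.74), ([0.57, 0.087, 0.008], 0.63)] [([0.65, 0.256, 0.024], 0.63)] [] [] [([0.781, -0.091, 0.025], 0.87)] []
[([0.674, 0.254, 0.086], 0.53), ([0.604, -0.125, 0.031], 0.37)] [([0.653, 0.248, 0.027], 0.93)] [([0.515, -0.284, 0.095], 0.75)] [([0.516, -0.297, 0.01], 0.67), ([0.513, -0.425, 0.111], 0.63)] [([0.78, -0.12, 0.023], 0.83), ([0.614, -0.052, 0.026], 0.59)] [([0.713, -0.258, 0.034], 0.93), ([0.512, -0.287, 0.098], 0.62)]
-0.5 [348.835  69.34 ] 148.55555555555554
0.3 [407.816  68.367] 24.77777777777778
0.5 [419.131  69.047] 30.88888888888889
-0.5 [259.692 161.232] 146.22222222222223
0.3 [279.37  159.038] 105.66666666666667
0.5 [284.076 160.666] 23.0
px 487 364 r 9.2 fill 0.24 world [ 0.807 -0.176] tray [ 279. -152.]
px 520 360 r 9.9 fill 0.14 world [ 0.857 -0.177] tray [ 328. -146.]
px 356 301 r 5.9 fill 0.54 world [ 0.613 -0.04 ] tray [ 68. -43.]
px 362 252 r 6.0 fill 0.8 world [0.624 0.035] tray [70. 33.]
px 291 245 r 5.9 fill 0.88 world [0.528 0.06 ] tray [-29.  44.]
px 250 226 r 6.1 fill 0.85 world [0.478 0.093] tray [-84.  71.]
px 320 214 r 6.4 fill 0.85 world [0.572 0.098] tray [ 9. 88.]
px 364 200 r 6.5 fill 0.81 world [0.632 0.11 ] tray [ 67. 108.]
8
```

Run:
```python
from wp import *
go([(.5,.03,.34,2.8,0)])
w=arm.snapshot("wrist");b=arm.snapshot("side");K=[]
c=np.array([.644,.262,.03]);u=np.array([.991,-.12,0])
for p in(w,b):
  g=cv2.cvtColor(p["pixels"],cv2.COLOR_RGB2GRAY);q=proj(p,c+.074*(u*np.sin(.45)+np.array([0,0,np.cos(.45)]))).astype(int)
  n,l,st,ce=cv2.connectedComponentsWithStats((g[q[1]-20:q[1]+20,q[0]-20:q[0]+20]<36).astype(np.uint8))
  i=1+st[1:,4].argmax();K.append((p,ce[i]+q-20));print(ce[i]+q-20,st[i])
print(tri(K))
```

```text
47.6 [0.523 0.163 0.325] [0.543 0.183 0.249] 0.0002995666120304448 [ 0.47   0.149 -0.906  1.558  0.116  1.489 -0.562]
grasp pt [0.523 0.163 0.33 ] yaw 1.4488752058799426 tilt 0.13856258477665623
shift [-0.541 -0.026 -0.043] turn [ 0.001 -0.    -0.43 ] deg 77
[426.283  70.949] [  9   8  30  27 548]
[291.476 153.245] [ 18   0  22  29 445]
[0.688 0.257 0.112]
```

Request:
move_arm([
  [-0.15, -0.01, -0.04, 0, 0, -0.06, 0],
  [-0.3, -0.02, -0.04, 0, 0, -0.12, 0],
  [-0.45, -0.02, -0.04, 0, 0, -0.18, 0],
  [-0.541, -0.026, -0.043, 0, 0, -0.24, 0],
  [-0.541, -0.026, -0.043, 0, 0, -0.3, 0],
  [-0.541, -0.026, -0.043, 0, 0, -0.36, 0],
  [-0.541, -0.026, -0.043, 0, 0, -0.43, 0],
  [-0.541, -0.026, -0.043, 0, 0, -0.43, 0],
])

```text
t: 48.7
tool_pos: [0.5, 0.0298, 0.3354]
orientation: [0.53, 3.094, 0.004]
force: [-0.3, -0.1, -0.0]
finger_gap: 0.0
finger_force: 0.0
```

Run:
```python
from wp import *
go([])
L=blobs(arm.snapshot("wrist"),mn=15);print(len(L))
```

```text
48.7 [0.5   0.03  0.335] [-0.321 -0.064 -0.008] 4.412007460987503e-05 [ 0.725 -0.003 -0.824  1.643 -0.004  1.497  1.132]
grasp pt [0.5  0.03 0.34] yaw 2.8022908170989305 tilt -0.13374096381481615
px 209 271 r 5.7 fill 0.82 world [ 0.603 -0.113] tray [  69. -117.]
px 261 262 r 6.0 fill 0.7 world [ 0.614 -0.039] tray [ 69. -42.]
px 313 252 r 6.0 fill 0.8 world [0.625 0.035] tray [70. 33.]
px 367 240 r 6.0 fill 0.82 world [0.633 0.111] tray [ 67. 109.]
px 236 234 r 5.9 fill 0.88 world [ 0.564 -0.056] tray [ 22. -66.]
px 346 203 r 6.3 fill 0.85 world [0.572 0.098] tray [ 9. 88.]
px 281 199 r 6.3 fill 0.87 world [0.537 0.018] tray [-14.   4.]
px 309 183 r 6.5 fill 0.87 world [0.529 0.06 ] tray [-28.  44.]
px 204 176 r 6.6 fill 0.86 world [ 0.474 -0.067] tray [-66. -88.]
px 322 137 r 7.0 fill 0.86 world [0.478 0.094] tray [-83.  71.]
10
```

```bash
python3 -c "
from workcell import arm
print(arm.sign_off())"
```

```text
the job is handed in; nothing more can be done
None
```

I handed the job in at about 49 s; by camera, the ten plugs lie spread in the tray (nearest pair 43 mm apart, some in every quarter), the cup hangs mouth down on the free post and the switch is pushed to its stop, though the judge returned no verdict.

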